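Fetch the pin tin from behind the thread cones

ROBOT

A 7-joint arm with a two-finger parallel gripper is mounted at the origin on the work surface. World frame = base frame: x ahead of the robot, y to its left, z up, the work surface at z = 0. Lengths are in m, angles in rad, forces in N, time in s.
With the tool pointing down it reaches from about 0.4 to 0.875 m from the base axis. Payload 6.5 kg.
Tool frame: the origin (TCP) lies midway between the tips of the shut fingers; the grasp point (between the pads) lies 19 mm behind it (bot.grip_point_offset is the distance from the TCP to the grasp point, in m); y points along the fingers, z is the direction in which the jaws open and shut, and the axes are right-handed (so a half turn about y gives the same grasp; the last joint's range is limited). The gripper opens to 85 mm and grips with 20 to 120 N. Pads are 22 mm wide; open, the fingers measure 114 mm over their backs; the gripper's body (76 mm by 85 mm) begins 54 mm behind the grasp point. The pads swing forward as they close: fully open they stand 13 mm farther back than shut.
Start: joints at [-1.317, 0.536, -0.004, 1.538, 0.003, 1.067, -0.071], TCP at [0.204, 0.617, 0.231] pointing down, gripper open.
Joint ranges: [-2.7, 2.7], [-0.37, 2.16], [-1.27, 1.26], [0.24, 2.4], [-1.31, 4.45], [0.19, 1.91], [-2.76, 2.76]. Speed limits (rad/s): [2.39, 2.39, 3.14, 3.14, 3.14, 3.14, 3.14].

INTERFACE

Orientations are given as a unit quaternion [x, y, z, w].
In Python, from station import bot gives the robot as it stands.
- The arm moves only by the tool drive_tool, never from a script. Its argument "deltas" is a list of rows, each a list of 7 numbers: the shift along the tool's x, y, z in m, then the turn, a rotation vector about the tool's x, y, z in rad, then the opening, from -1 (shut) to 1 (fully open). In form: [[dx, dy, dz, ax, ay, az, claw], ...]. A call has 1 to 20 rows; each row shifts and turns the commanded pose from where the row before left it, along the tool's axes as they then stand; what a row does not reach is not made up. A row lasts 1/12 s, in which the tool goes at most 41.7 mm and 7.16 degrees, less where a joint would pass 70% of its speed; a pose out of reach is approached as far as the arm can. A call with a gripper value outside its range is refused whole. The fingers move at their own pace and stop on an object; "newtons" is the grip in N (left out, the last holds). Time passes only in rows, so rows that do not move let the fingers close. It gives the time, the measured TCP pose, the force and the opening at its end, in the units of the state.
- bot.get_obs(): the state, without advancing time (a new reading comes with each control period).
- bot.get_image(name): name is "side" or "top" or "wrist"; returns the picture (400x640x3 uint8, red, green, blue); there is no depth.
- bot.camera_model(name): a dict with "fx", "fy", "cx", "cy" (pixels), "k1" (the pictures are not rectified: a ray, as slopes to the right and down, at radius r is drawn at 1 + k1 r^2 times it, then the intrinsics apply), "rvec" (rotation vector, rad) and "tvec" (3), from world to camera coordinates, as OpenCV has them; the wrist camera has in their place "hand_eye" (4x4, takes a point from camera to tool coordinates, whose origin is the TCP and whose axes are the tool frame's). Camera axes: x right, y down, z forward; pixel columns grow to the right and rows downward; lengths in m; the calibration is good to about 2 mm. A picture is of the moment at which its call begins: read the wrist's pose just before it. camera_model takes no time and is no camera call.
- bot.finish_job(): hands the job in, once; it reports no verdict.
The state is a dict: "time": time; "joint_pos": joint angles; "dq": joint speeds; "joint_torque": joint torques, N m; "tool_pos": TCP position; "orientation": TCP orientation; "force": force on the tool from outside, world axes, zero at the start; "ft_torque": the same for the moment, N m; "gripper_width": finger opening in m.
Only numpy, scipy, OpenCV 4.12 (cv2) and the standard library are available. Lean on these libraries where they do the work, as an engineer would, in place of code of your own. Each camera call takes 0.05 s, during which the arm holds its last target.

TASK

The pin tin is boxed in by three thread cones and has to be weighed: first clear all three cones into the cardboard tray at the side, so that they stand in it together, then take the tin and stand it well centred on the weighing pan of the scale. Only then put the cones back on the board, each one centred on the disc of its own colour (they may have stood on the wrong discs). Keep the cones and the tin upright throughout.

Things in the scene. Friction and masses are not known exactly. Their poses are not given: they have to be found in the camera images.
- cone_red: red cone of sewing thread standing upright: 57 mm across at the foot, tapering evenly to 44 mm across at 118 mm height, then a white core tip 26 mm across up to 135 mm; 0.11 to 0.23 kg, rigid. Origin: centre of its underside, z up along its axis.
- cone_yellow: yellow cone of sewing thread standing upright: 57 mm across at the foot, tapering evenly to 44 mm across at 118 mm height, then a white core tip 26 mm across up to 135 mm; 0.11 to 0.23 kg, rigid. Origin: centre of its underside, z up along its axis.
- cone_blue: blue cone of sewing thread standing upright: 57 mm across at the foot, tapering evenly to 44 mm across at 118 mm height, then a white core tip 26 mm across up to 135 mm; 0.11 to 0.23 kg, rigid. Origin: centre of its underside, z up along its axis.
- coaster_red: red flat disc, 80 mm across, 4 mm thick, fixed on a plywood board whose top is 12 mm above the table. Its top is where a cone stands (at each start one cone, of any colour, stands on each disc). Origin: centre of the disc's underside, z up.
- coaster_yellow: yellow flat disc, 80 mm across, 4 mm thick, fixed on a plywood board whose top is 12 mm above the table. Its top is where a cone stands (at each start one cone, of any colour, stands on each disc). Origin: centre of the disc's underside, z up.
- coaster_blue: blue flat disc, 80 mm across, 4 mm thick, fixed on a plywood board whose top is 12 mm above the table. Its top is where a cone stands (at each start one cone, of any colour, stands on each disc). Origin: centre of the disc's underside, z up.
- tin: round steel pin tin with a green lid, 50 mm across, 45 mm tall, 0.10 to 0.20 kg; at the start it stands on the plywood board (top 12 mm above the table) about 76 mm from the axis of each of the three cones around it (left, right and on the robot's side), which leave no room for a gripper. Origin: centre of its underside, z up.
- tray: shallow open cardboard tray, the side area: 270 mm (its x) by 130 mm (its y), 22 mm high, walls and floor 4 mm thick, fixed; room for three cones in a row along its x. Origin: centre of its underside. It lies to the left or right of the board.
- pan (a point): centre of the top of the aluminium weighing pan (round, 76 mm across, 38 mm above the table) of a small grey scale, 130 by 120 by 28 mm, fixed, rigid. The pan centre lies 15 mm from the scale's middle, along its +x, away from its black display. z up. The scale lies on the side opposite to the tray.

How it is judged:
By the outcome, as a careful person would: the job done as asked, in the order asked, and still so for the second after the job is handed in, with the robot touching nothing.
It also fails if it takes over 144 s, if anything falls off the work surface, if the arm or the gripper's body presses on something with over 40 N, if the wrist force passes 120 N, or if a joint passes its speed limit or range.

## Working session

There is one attempt and no reset: what is moved stays moved. The work goes in short steps, Python scripts to look and compute and a tool call to move; the robot and the scene stay as the last step left them, time stands still between calls to the robot, and variables do not carry over. Pictures are saved under pics/ and viewed, and the job is handed in when it is done.

Besides the shell and the picture viewer there is one more tool, called after "Emit:" as name(argument=value, ...) on one line, values as JSON. drive_tool: Moves the arm, as the interface text tells. Its arguments: {"type":"object","properties":{"deltas":{"type":"array"},"newtons":{"type":"number"}},"required":["deltas"]}

```bash
ls; mkdir -p pics; python3 - <<'E'
from station import bot
import cv2
o=bot.get_obs(); print(o)
for n in ["side","top","wrist"]:
    print(n,bot.camera_model(n))
    cv2.imwrite(f"pics/a_{n}.png",bot.get_image(n)[:,:,::-1])
print(bot.grip_point_offset)
E
```

```text
pics
{'time': 0.0, 'joint_pos': array([-1.3171987 ,  0.53718405, -0.00443954,  1.53883505,  0.00261456,
        1.06726571, -0.07118677]), 'dq': array([ 2.88948159e-03,  2.52908518e-03,  1.50417142e-04, -8.36790269e-04,
        1.44631740e-03,  9.94322570e-05,  6.92641772e-04]), 'joint_torque': array([-1.11669684e-03, -5.83412325e+01,  1.04819611e+00, -2.59109759e+01,
        1.23313049e-02,  9.52235278e-03, -1.71882766e-05]), 'tool_pos': array([0.20417299, 0.61646574, 0.23041632]), 'orientation': array([ 0.69868588, -0.11259899,  0.11250476, -0.69749709]), 'force': array([-0.00724153,  0.36958549,  0.27545265]), 'ft_torque': array([ 0.04025763,  0.0240577 , -0.0362312 ]), 'gripper_width': 0.08548263765043235}
side {'fx': 386.09192671667273, 'fy': 386.09192671667273, 'cx': 323.1690634820745, 'cy': 199.7255264358615, 'k1': 0.0017422758619095972, 'rvec': array([ 0.66636021, -2.53035239,  1.27669637]), 'tvec': array([0.49336538, 0.1941826 , 0.63741665])}
top {'fx': 365.5566220285172, 'fy': 365.5566220285172, 'cx': 318.92681317946835, 'cy': 198.90373877041696, 'k1': 0.027296308641646904, 'rvec': array([ 2.21340607, -2.15296587,  0.15527443]), 'tvec': array([-0.03291647,  0.57038063,  0.7705374 ])}
wrist {'fx': 343.52198906956653, 'fy': 343.52198906956653, 'cx': 318.0171776616959, 'cy': 204.12241826631185, 'k1': 0.012934953153189809, 'hand_eye': array([[-4.37592208e-04,  9.62420023e-01,  2.71564925e-01,
        -6.85849630e-02],
       [-1.14691443e-03, -2.71565255e-01,  9.62419346e-01,
        -1.42798129e-01],
       [ 9.99999247e-01,  1.09685477e-04,  1.22264825e-03,
        -6.33910966e-04],
       [ 0.00000000e+00,  0.00000000e+00,  0.00000000e+00,
         1.00000000e+00]])}
0.0187
```

View pics/a_side.png

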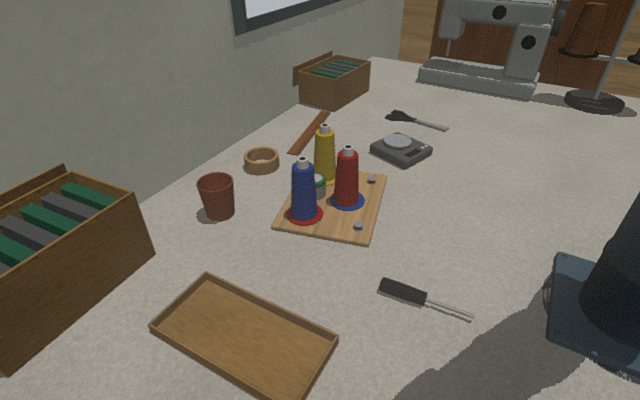

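View pics/a_top.png

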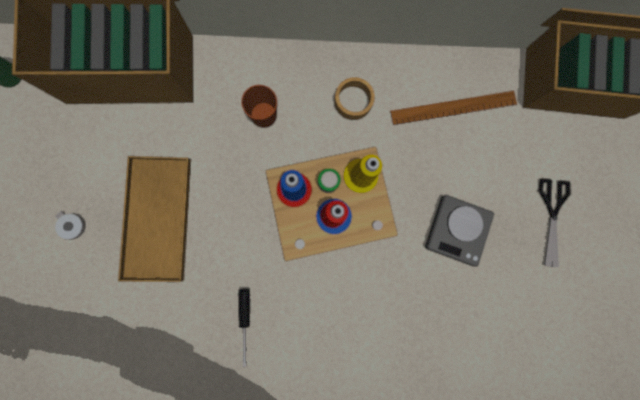

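View pics/a_wrist.png

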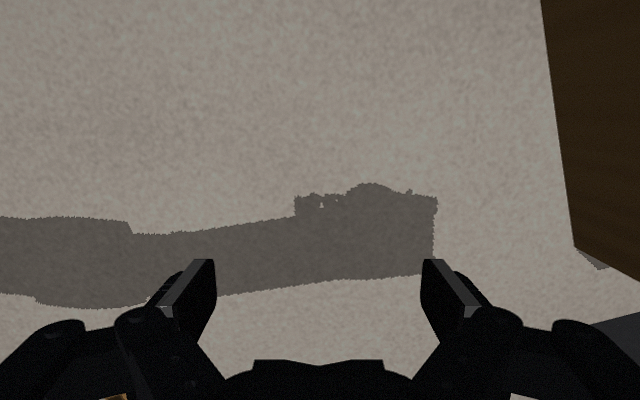

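The top view shows blue on the red disc (tip at about 292,179), yellow on the yellow disc (373,162), and red on the blue disc (338,211). The tin is at (328,180), the tray on the left (155,218), and the pan at (465,223).

```bash
cat > h.py <<'E'
import numpy as np, cv2
from scipy.spatial.transform import Rotation as R
from station import bot
def extr(n):
    m=bot.camera_model(n)
    if "rvec" in m:
        Rm=R.from_rotvec(m["rvec"]).as_matrix(); return m,Rm.T,-Rm.T@np.array(m["tvec"])
    o=bot.get_obs(); Rt=R.from_quat(o["orientation"]).as_matrix(); H=np.array(m["hand_eye"])
    return m,Rt@H[:3,:3],Rt@H[:3,3]+o["tool_pos"]
def ray(E,uv):
    m,Rw,c=E
    d=(np.array(uv)-[m["cx"],m["cy"]])/[m["fx"],m["fy"]]
    s=d.copy()
    for _ in range(10): s=d/(1+m["k1"]*(s@s))
    return c,Rw@np.array([s[0],s[1],1.])
def onplane(E,uv,z):
    c,d=ray(E,uv); return c+d*(z-c[2])/d[2]
def proj(E,p):
    m,Rw,c=E; q=Rw.T@(np.array(p)-c); s=q[:2]/q[2]; s=s*(1+m["k1"]*(s@s)); return s*[m["fx"],m["fy"]]+[m["cx"],m["cy"]]
def snap(n,name=None):
    E=extr(n); im=bot.get_image(n)
    if name: cv2.imwrite(f"pics/{name}.png",im[:,:,::-1])
    return E,im
def blobs(mask,mn=30):
    k,l,s,c=cv2.connectedComponentsWithStats(mask.astype(np.uint8)); return [(s[i,4],c[i],s[i,:4],l==i) for i in range(1,k) if s[i,4]>=mn]
def hsv(im): return cv2.cvtColor(im,cv2.COLOR_RGB2HSV)
HUE=dict(red=((0,8),(172,180)),yellow=((22,34),),blue=((108,130),))
def cmask(im,c,smin=120):
    H=hsv(im); m=np.zeros(H.shape[:2],bool)
    for a,b in HUE[c]: m|=(H[...,0]>=a)&(H[...,0]<=b)
    return m&(H[...,1]>smin)&(H[...,2]>50)
E
python3 - <<'E'
from h import *
E=extr("top"); im=cv2.imread("pics/a_top.png")[:,:,::-1].copy()
b=cv2.resize(im[140:270,255:405],None,fx=5,fy=5,interpolation=cv2.INTER_NEAREST); cv2.imwrite("pics/z1.png",b[:600,:800,::-1])
b=cv2.resize(im[185:275,420:500],None,fx=6,fy=6,interpolation=cv2.INTER_NEAREST); cv2.imwrite("pics/z2.png",b[:,:,::-1])
H=hsv(im)
w=(H[...,1]<50)&(H[...,2]>150)
for a,c,bx,_ in blobs(w,8): 
  if 255<c[0]<500 and 140<c[1]<270: print("white",a,c,bx,onplane(E,c,.151)[:2],onplane(E,c,.038)[:2])
g=(H[...,0]>50)&(H[...,0]<85)&(H[...,1]>80)
for a,c,bx,_ in blobs(g,20): print("green",a,c,bx,onplane(E,c,.057)[:2])
tr=(H[...,0]>10)&(H[...,0]<22)&(H[...,1]>90)
for a,c,bx,mk in blobs(tr,1500):
  print("brown",a,c,bx)
  r=cv2.minAreaRect(np.argwhere(mk)[:,::-1].astype(np.float32)); print(r,[onplane(E,p,.022)[:2].round(3) for p in cv2.boxPoints(r)])
print(R.from_quat(bot.get_obs()["orientation"]).as_matrix().round(3), E[2])
E
```

```text
white 25698 [326.96641762 202.63654759] [154  68 368 284] [ 0.55164238 -0.02812529] [ 0.56267207 -0.03454429]
white 30 [428.06666667 141.86666667] [425 137   7  11] [ 0.67379083 -0.21850625] [ 0.70523406 -0.25674187]
white 18 [424.16666667 164.77777778] [421 163   7   5] [ 0.6291433  -0.21087939] [ 0.653125   -0.24784041]
white 94 [329.11702128 178.91489362] [324 173  11  13] [ 0.59640611 -0.03111434] [ 0.61491675 -0.03803288]
white 77 [432.42857143 188.79220779] [428 180  12  22] [ 0.58367569 -0.22635735] [ 0.6000588  -0.26590506]
white 9 [417.33333333 183.44444444] [416 182   4   5] [ 0.59298148 -0.19777142] [ 0.61091979 -0.23254182]
white 8 [424.375 192.125] [423 191   4   3] [ 0.57688694 -0.21105906] [ 0.59213551 -0.2480501 ]
white 17 [425.82352941 215.82352941] [423 214   7   6] [ 0.53233177 -0.21354813] [ 0.54013425 -0.25095515]
white 28 [378.03571429 224.96428571] [375 221   7   9] [ 0.51278955 -0.12402233] [ 0.51732612 -0.14646772]
white 42 [422.23809524 228.19047619] [418 222  10  13] [ 0.50910071 -0.20668258] [ 0.5130208  -0.24294222]
white 44 [299.15909091 244.61363636] [2
[... 1605 characters left out ...]
-0.175]), array([ 0.838, -0.462]), array([ 0.805, -0.467]), array([ 0.748, -0.181])]
brown 6388 [330.24592987 209.22730119] [266 148 131 112]
((330.6764831542969, 202.79412841796875), (92.08699798583984, 114.64775848388672), 77.47119140625) [array([0.632, 0.105]), array([ 0.698, -0.145]), array([ 0.496, -0.191]), array([0.436, 0.053])]
brown 7842 [154.34009181 219.04883958] [119 156  71 126]
((154.22308349609375, 219.07977294921875), (63.929405212402344, 126.16675567626953), 3.7313973903656006) [array([0.388, 0.401]), array([0.658, 0.406]), array([0.654, 0.269]), array([0.382, 0.269])]
[[ 0.949 -0.     0.314]
 [-0.314 -0.001  0.949]
 [ 0.    -1.    -0.001]] [0.48564411 0.01028406 0.82715747]
```

View pics/z1.png

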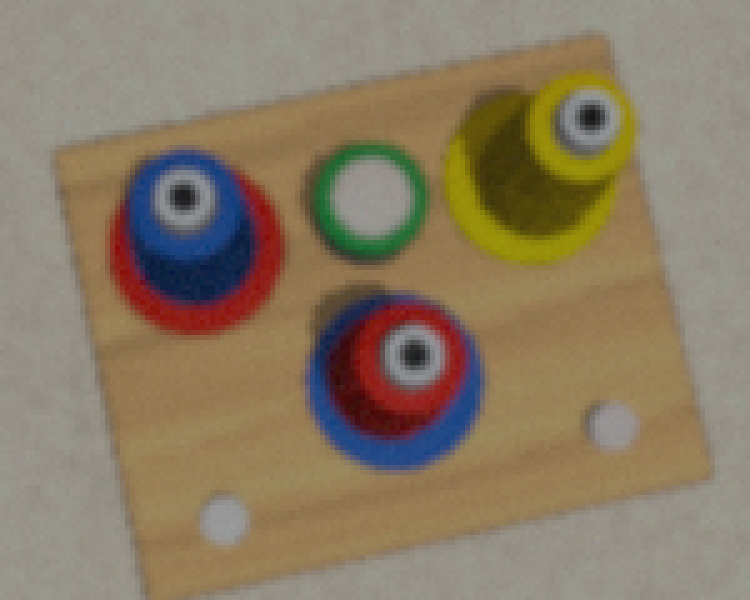

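View pics/z2.png

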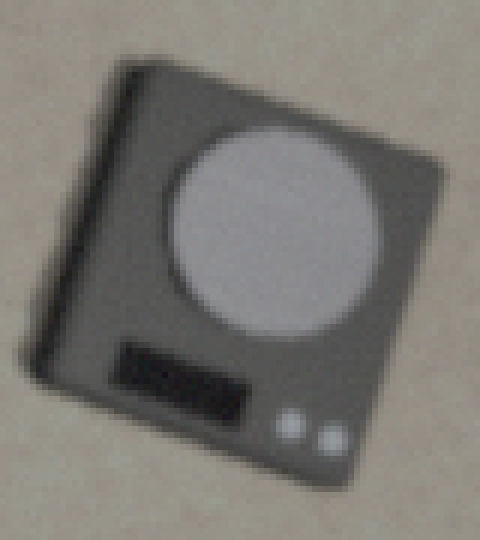

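```bash
python3 - <<'E'
from h import *
E=extr("top")
for n,uv,z in [("tipB",(291.3,178.9),.151),("tipY",(372.9,163.1),.151),("tipR",(337.5,210.5),.151),("tin",(328.5,179.5),.057),("dR",(293.9,188.9),.016),("dY",(360.9,174.7),.016),("dB",(333.5,215.9),.016),("pan",(465.3,223),.038),("tray",(154.2,219.1),.022)]:
    print(n,onplane(E,uv,z).round(4))
Es=extr("side"); im=cv2.imread("pics/a_side.png")[:,:,::-1].copy()
z=cv2.resize(im[110:235,270:390],None,fx=5,fy=5,interpolation=cv2.INTER_CUBIC); cv2.imwrite("pics/z3.png",z[:600,:,::-1])
for n,p in [("B",(.577,.046,.151)),("Y",(.605,-.116,.151)),("R",(.516,-.046,.151))]: print(n,proj(Es,p))
E
```

```text
tipB [0.5942 0.0396 0.151 ]
tipY [ 0.6292 -0.1133  0.151 ]
tipR [ 0.5375 -0.0481  0.151 ]
tin [ 0.6105 -0.0356  0.057 ]
dR [0.5935 0.0389 0.016 ]
dY [ 0.6304 -0.111   0.016 ]
dB [ 0.5356 -0.051   0.016 ]
pan [ 0.527  -0.3374  0.038 ]
tray [0.5177 0.3366 0.022 ]
B [306.8497431  162.21509655]
Y [333.82822855 126.71226748]
R [356.12452949 149.50467726]
```

View pics/z3.png

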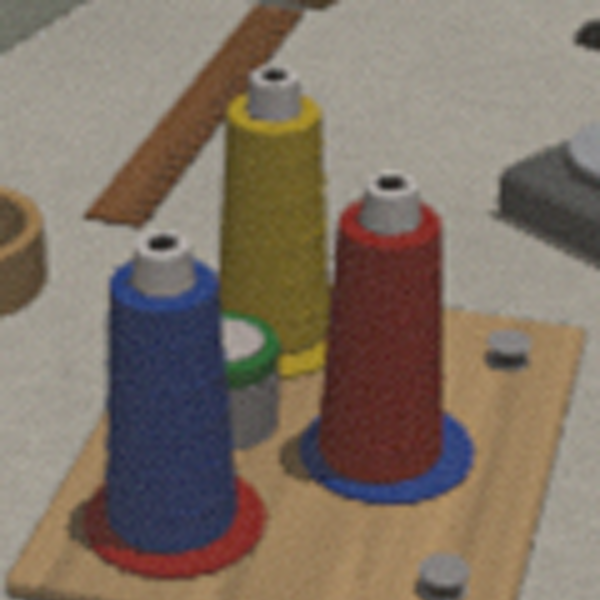

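Emit:
drive_tool(deltas=[[0.0275,0,-0.0212,0,0,0,1],[0.0275,0,-0.0212,0,0,0,1],[0.0275,0,-0.0212,0,0,0,1],[0.0275,0,-0.0212,0,0,0,1],[0.0275,0,-0.0212,0,0,0,1],[0.0275,0,-0.0212,0,0,0,1],[0.0275,0,-0.0212,0,0,0,1],[0.0275,0,-0.0212,0,0,0,1],[0.0275,0,-0.0212,0,0,0,1],[0.0275,0,-0.0212,0,0,0,1],[0.0275,0,-0.0212,0,0,0,1],[0.0275,0,-0.0212,0,0,0,1],[0.0275,0,-0.0212,0,0,0,1],[0.0275,0,-0.0212,0,0,0,1],[0.0275,0,-0.0212,0,0,0,1],[0.0275,0,-0.0212,0,0,0,1],[0.0275,0,-0.0212,0,0,0,1],[0.0275,0,-0.0212,0,0,0,1],[0.0275,0,-0.0212,0,0,0,1],[0.0275,0,-0.0212,0,0,0,1]], newtons=40)

```text
time: 1.82
tool_pos: [0.5937, 0.0401, 0.2311]
orientation: [0.698, -0.113, 0.112, -0.698]
force: [-0.2, 0.3, 0.1]
gripper_width: 0.0856
```

```bash
cat >> h.py <<'E'
def tri(Es,uvs):
    A=np.zeros((3,3));b=np.zeros(3)
    for E,uv in zip(Es,uvs):
        c,d=ray(E,uv); d=d/np.linalg.norm(d); P=np.eye(3)-np.outer(d,d); A+=P; b+=P@c
    return np.linalg.solve(A,b)
def need(target):
    o=bot.get_obs(); M=R.from_quat(o["orientation"]).as_matrix()
    d=np.array(target)-o["tool_pos"]; print("tool delta",(M.T@d).round(4),"axes",M.round(4).tolist(),"tcp",o["tool_pos"].round(4))
E
python3 - <<'E'
from h import *
Et=extr("top");Es=extr("side")
for n,a,b in [("B",(291.3,178.9),(302.1,157.9)),("Y",(372.9,163.1),(324.5,124.5)),("R",(337.5,210.5),(347.5,146.1))]:
    p=tri([Et,Es],[a,b]); print(n,p.round(4),proj(Et,p)-a,proj(Es,p)-b)
E,im=snap("wrist","w1")
for n,p in [("B",(.594,.0396,.151)),("Y",(.629,-.1133,.151)),("R",(.5375,-.048,.151)),("tin",(.6105,-.0356,.057))]: print(n,proj(E,p).round(1))
E
```

```text
B [0.5931 0.0391 0.1526] [0.21225056 0.43975263] [-0.45911431 -0.07183329]
Y [ 0.6284 -0.1133  0.1521] [0.14851264 0.33148277] [-0.29984132 -0.03747789]
R [ 0.5371 -0.0481  0.1522] [0.07966929 0.18828796] [-0.18405394 -0.01350565]
B [317.9 212.8]
Y [136.4 317.9]
R [164.2 174.8]
tin [249.8 222.9]
```

View pics/w1.png

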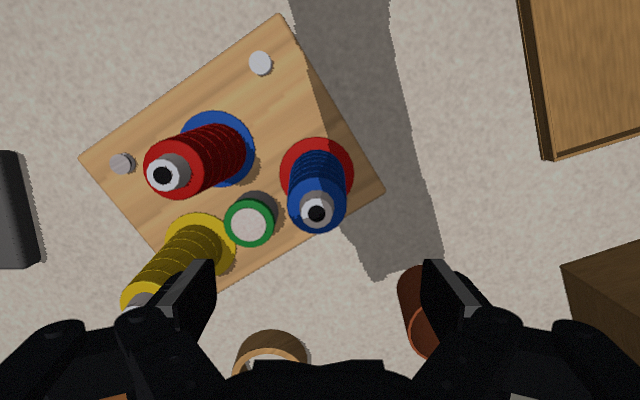

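The wrist view agrees: the blue tip at (317,213) was predicted at (318,213), and the red tip at (163,176) at (164,175). Going down on blue.

Emit:
drive_tool(deltas=[[0,0.023,-0.0008,0,0,0,1],[0,0.023,0,0,0,0,1],[0,0.023,0,0,0,0,1],[0,0.023,0,0,0,0,1],[0,0.023,0,0,0,0,1],[0,0.0145,0,0,0,0,1],[0,0.009,0,0,0,0,1],[0,0,0,0,0,0,0.4],[0,0,0,0,0,0,-1],[0,0,0,0,0,0,-1],[0,0,0,0,0,0,-1],[0,0,0,0,0,0,-1],[0,0,0,0,0,0,-1],[0,0,0,0,0,0,-1]], newtons=40)

```text
time: 3.03
tool_pos: [0.5941, 0.0408, 0.0943]
orientation: [-0.698, 0.112, -0.114, 0.698]
force: [0.1, -1.1, 6.7]
gripper_width: 0.0458
```

Emit:
drive_tool(deltas=[[0,-0.01,0,0,0,0,-1],[0,-0.02,0,0,0,0,-1],[0,-0.02,0,0,0,0,-1],[0,-0.01,0,0,0,0,-1],[-0.0035,0,0.0055,0,0,0,-1],[-0.0083,0,0.0129,0,0,0,-1],[-0.0118,0,0.0184,0,0,0,-1],[-0.0118,0,0.0184,0,0,0,-1],[-0.0118,0,0.0184,0,0,0,-1],[-0.0118,0,0.0184,0,0,0,-1],[-0.0118,0,0.0184,0,0,0,-1],[-0.0118,0,0.0184,0,0,0,-1],[-0.0118,0,0.0184,0,0,0,-1],[-0.0118,0,0.0184,0,0,0,-1],[-0.0118,0,0.0184,0,0,0,-1],[-0.0118,0,0.0184,0,0,0,-1],[-0.0118,0,0.0184,0,0,0,-1],[-0.0118,0,0.0184,0,0,0,-1],[-0.0083,0,0.0129,0,0,0,-1],[-0.0035,0,0.0055,0,0,0,-1]])

```text
time: 4.7
tool_pos: [0.5149, 0.3406, 0.1519]
orientation: [-0.698, 0.112, -0.111, 0.699]
force: [-0.1, 0.1, -0.7]
gripper_width: 0.0456
```

```bash
python3 - <<'E'
from h import *
E,im=snap("top","t2"); Es,im2=snap("side","s2"); need((.518,.337,.081))
cv2.imwrite("pics/c2.png",np.vstack([im[120:320,90:490],im2[160:400,100:500]])[:,:,::-1])
for p in [(-.135,-.065),(.135,-.065),(.135,.065),(-.135,.065)]: print(proj(E,(.518+p[0],.337+p[1],.022)))
E
```

```text
tool delta [ 0.0023  0.0712 -0.0007] axes [[0.95, -0.0009, 0.3122], [-0.3122, -0.0002, 0.95], [-0.0008, -1.0, -0.0005]] tcp [0.5161 0.3384 0.1522]
[180.45246268 283.38092826]
[188.73184256 158.52391838]
[128.03921031 156.38667572]
[117.29257123 282.39846086]
```

View pics/c2.png

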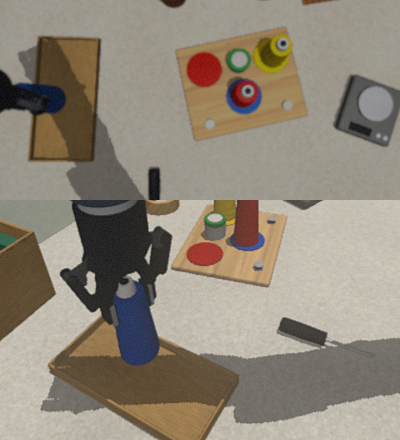

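Emit:
drive_tool(deltas=[[0.002,0.012,0,0,0,0,-1],[0,0.02,0,0,0,0,-1],[0,0.02,0,0,0,0,-1],[0,0.01,0,0,0,0,-1],[0,0.0055,0,0,0,0,-1],[0,0.0015,0,0,0,0,-1],[0,0.0005,0,0,0,0,-1],[0,0,0,0,0,0,-1]])

```text
time: 5.47
tool_pos: [0.5197, 0.3368, 0.084]
orientation: [-0.698, 0.112, -0.113, 0.698]
force: [-0.6, 0.4, 0.2]
gripper_width: 0.0461
```

Emit:
drive_tool(deltas=[[0,0.001,0,0,0,0,-1],[0,0.001,0,0,0,0,-1],[0,0,0,0,0,0,-1]])

```text
time: 5.72
tool_pos: [0.5198, 0.3371, 0.0824]
orientation: [-0.698, 0.112, -0.113, 0.699]
force: [-0.5, -0.9, 3.5]
gripper_width: 0.0463
```

Emit:
drive_tool(deltas=[[0,0,0,0,0,0,0.6],[0,0,0,0,0,0,1],[0,0,0,0,0,0,1],[0,-0.01,0,0,0,0,1],[0,-0.03,0,0,0,0,1],[0,-0.035,0,0,0,0,1],[0,-0.035,0,0,0,0,1],[0.007,-0.02,-0.018,0,0,0,1],[0.0125,-0.01,-0.0327,0,0,0,1],[0.0125,0,-0.0327,0,0,0,1],[0.0125,0,-0.0327,0,0,0,1],[0.0125,0,-0.0327,0,0,0,1],[0.0125,0,-0.0327,0,0,0,1],[0.0125,0,-0.0327,0,0,0,1],[0.0125,0,-0.0327,0,0,0,1],[0.0125,0,-0.0327,0,0,0,1],[0.0125,0,-0.0327,0,0,0,1],[0.0125,0,-0.0327,0,0,0,1],[0.005,0,-0.0156,0,0,0,1],[0,0,0,0,0,0,1]])

```text
time: 7.38
tool_pos: [0.5354, -0.0543, 0.2223]
orientation: [0.698, -0.115, 0.116, -0.697]
force: [-0.9, 0.4, 0.3]
gripper_width: 0.0858
```

```bash
python3 - <<'E'
from h import *
need((.5375,-.0485,.0925))
E,im=snap("wrist","w3"); print(proj(E,(.5375,-.0485,.151)))
Et,im2=snap("top")
cv2.imwrite("pics/c3.png",np.vstack([im[:,:],im2[120:320,50:690]])[:,:,::-1])
E
```

```text
tool delta [-1.000e-04  1.298e-01  6.400e-03] axes [[0.9469, 0.0011, 0.3215], [-0.3215, -0.0023, 0.9469], [0.0017, -1.0, -0.0018]] tcp [ 0.5354 -0.0543  0.2223]
[328.22458992 216.1662458 ]Traceback (most recent call last):
  File "<stdin>", line 5, in <module>
    return _nx.concatenate(arrs, 0, dtype=dtype, casting=casting)
           ~~~~~~~~~~~~~~~^^^^^^^^^^^^^^^^^^^^^^^^^^^^^^^^^^^^^^^
ValueError: all the input array dimensions except for the concatenation axis must match exactly, but along dimension 1, the array at index 0 has size 640 and the array at index 1 has size 590
```

View pics/w3.png

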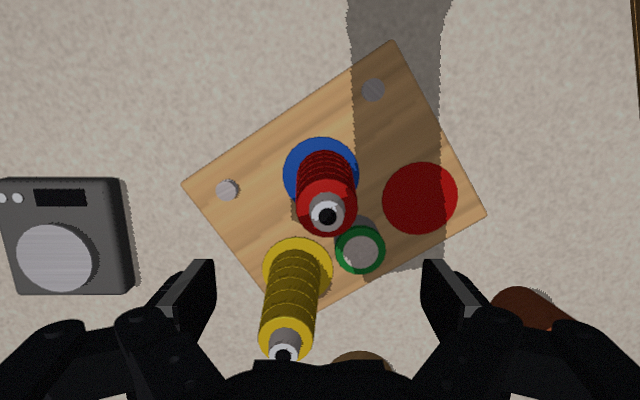

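Emit:
drive_tool(deltas=[[0,0,0,0,0,0,1],[0,0,0,0,0,0,1]])

```text
time: 7.65
tool_pos: [0.5358, -0.0468, 0.2214]
orientation: [-0.698, 0.112, -0.112, 0.699]
force: [-0.4, -0.8, -0.2]
gripper_width: 0.0857
```

Emit:
drive_tool(deltas=[[0.002,0.015,-0.001,0,0,0,1],[0,0.025,0,0,0,0,1],[0,0.025,0,0,0,0,1],[0,0.025,0,0,0,0,1],[0,0.02,0,0,0,0,1],[0,0.014,0,0,0,0,1],[0,0.005,0,0,0,0,1],[0,0,0,0,0,0,0.4],[0,0,0,0,0,0,-1],[0,0,0,0,0,0,-1],[0,0,0,0,0,0,-1],[0,0,0,0,0,0,-1],[0,0,0,0,0,0,-1],[0,0,0,0,0,0,-1]], newtons=40)

```text
time: 8.82
tool_pos: [0.5385, -0.0501, 0.0938]
orientation: [-0.698, 0.112, -0.114, 0.698]
force: [-1.4, 0.9, 6.2]
gripper_width: 0.0456
```

Emit:
drive_tool(deltas=[[0,-0.01,0,0,0,0,-1],[0,-0.02,0,0,0,0,-1],[0,-0.02,0,0,0,0,-1],[0,-0.01,0,0,0,0,-1],[-0.0041,0,0.0062,0,0,0,-1],[-0.0098,0,0.0148,0,0,0,-1],[-0.0147,0,0.0222,0,0,0,-1],[-0.0163,0,0.0247,0,0,0,-1],[-0.0163,0,0.0247,0,0,0,-1],[-0.0163,0,0.0247,0,0,0,-1],[-0.0163,0,0.0247,0,0,0,-1],[-0.0163,0,0.0247,0,0,0,-1],[-0.0163,0,0.0247,0,0,0,-1],[-0.0163,0,0.0247,0,0,0,-1],[-0.0163,0,0.0247,0,0,0,-1],[-0.0163,0,0.0247,0,0,0,-1],[-0.0163,0,0.0247,0,0,0,-1],[-0.0147,0,0.0222,0,0,0,-1],[-0.0098,0,0.0148,0,0,0,-1],[-0.0041,0,0.0062,0,0,0,-1]])

```text
time: 10.48
tool_pos: [0.4304, 0.339, 0.1514]
orientation: [-0.698, 0.112, -0.11, 0.699]
force: [0.8, 1.1, -1.9]
gripper_width: 0.0458
```

Emit:
drive_tool(deltas=[[0,0,0,0,0,0,-1],[0,0.012,0,0,0,0,-1],[0,0.02,0,0,0,0,-1],[0,0.02,0,0,0,0,-1],[0,0.01,0,0,0,0,-1],[0,0.0055,0,0,0,0,-1],[0,0.0015,0,0,0,0,-1],[0,0.001,0,0,0,0,-1],[0,0.001,0,0,0,0,-1],[0,0,0,0,0,0,-1]])

```text
time: 11.32
tool_pos: [0.4336, 0.3357, 0.082]
orientation: [-0.698, 0.112, -0.113, 0.698]
force: [-0.6, -0.6, -1.1]
gripper_width: 0.046
```

Emit:
drive_tool(deltas=[[0,0.001,0,0,0,0,-1],[0,0,0,0,0,0,-1],[0,0,0,0,0,0,0.6],[0,0,0,0,0,0,1],[0,0,0,0,0,0,1],[0,-0.01,0,0,0,0,1],[0,-0.03,0,0,0,0,1],[0,-0.035,0,0,0,0,1],[0,-0.035,0,0,0,0,1],[0,-0.03,0,0,0,0,1]])

```text
time: 12.15
tool_pos: [0.4334, 0.3355, 0.2233]
orientation: [-0.698, 0.112, -0.113, 0.699]
force: [0.8, 0.6, 0.2]
gripper_width: 0.0853
```

Emit:
drive_tool(deltas=[[0.008,0,-0.009,0,0,0,1],[0.018,0,-0.0201,0,0,0,1],[0.025,0,-0.0279,0,0,0,1],[0.025,0,-0.0279,0,0,0,1],[0.025,0,-0.0279,0,0,0,1],[0.025,0,-0.0279,0,0,0,1],[0.025,0,-0.0279,0,0,0,1],[0.025,0,-0.0279,0,0,0,1],[0.025,0,-0.0279,0,0,0,1],[0.025,0,-0.0279,0,0,0,1],[0.025,0,-0.0279,0,0,0,1],[0.025,0,-0.0279,0,0,0,1],[0.022,0,-0.0246,0,0,0,1],[0.016,0,-0.0179,0,0,0,1],[0.0094,0,-0.0105,0,0,0,1],[0.003,0,-0.0034,0,0,0,1],[0,0,0,0,0,0,1],[0,0,0,0,0,0,1],[0,0,0,0,0,0,1]])

```text
time: 13.73
tool_pos: [0.6281, -0.1106, 0.2202]
orientation: [-0.698, 0.112, -0.111, 0.699]
force: [-0.7, 0.3, -0.5]
gripper_width: 0.0858
```

```bash
python3 - <<'E'
from h import *
need((.629,-.1133,.0925))
E,im=snap("wrist","w4"); print(proj(E,(.629,-.1133,.151)))
Et,im2=snap("top")
cv2.imwrite("pics/c4.png",np.vstack([im[:,:],im2[120:320]])[:600,:,::-1])
E
```

```text
tool delta [ 0.0019  0.1277 -0.0024] axes [[0.9502, -0.0005, 0.3117], [-0.3117, 0.0015, 0.9502], [-0.0009, -1.0, 0.0012]] tcp [ 0.6281 -0.1106  0.2202]
[314.92124902 219.79386615]
```

View pics/c4.png

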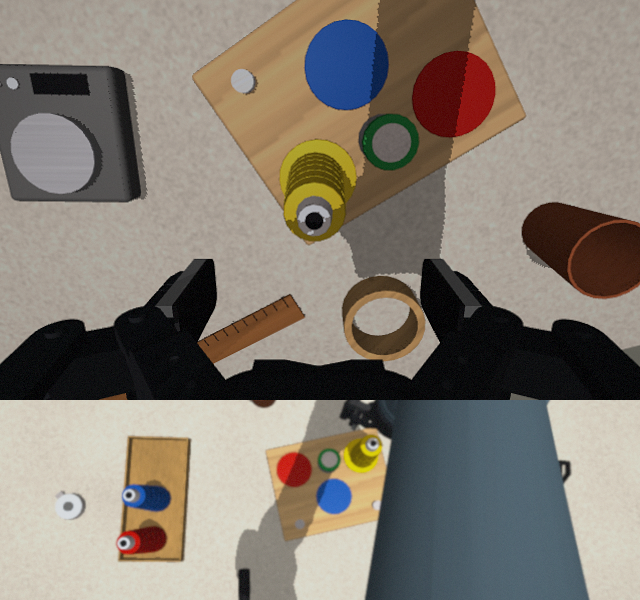

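The yellow tip is at (314,220), as predicted. Blue and red stand in the tray.

Emit:
drive_tool(deltas=[[0.0018,0.015,-0.0018,0,0,0,1],[0,0.025,0,0,0,0,1],[0,0.025,0,0,0,0,1],[0,0.025,0,0,0,0,1],[0,0.02,0,0,0,0,1],[0,0.013,0,0,0,0,1],[0,0.005,0,0,0,0,1],[0,0,0,0,0,0,0.4],[0,0,0,0,0,0,-1],[0,0,0,0,0,0,-1],[0,0,0,0,0,0,-1],[0,0,0,0,0,0,-1],[0,0,0,0,0,0,-1],[0,0,0,0,0,0,-1]], newtons=40)

```text
time: 15.0
tool_pos: [0.6309, -0.1156, 0.0942]
orientation: [-0.698, 0.111, -0.114, 0.698]
force: [-0.4, 0.1, 6.6]
gripper_width: 0.046
```

Emit:
drive_tool(deltas=[[0,-0.01,0,0,0,0,-1],[0,-0.025,0,0,0,0,-1],[0,-0.025,0,0,0,0,-1],[0,-0.02,0,0,0,0,-1],[0,-0.01,0,0,0,0,-1],[-0.0027,0,0.0068,0,0,0,-1],[-0.0064,0,0.0163,0,0,0,-1],[-0.0096,0,0.0244,0,0,0,-1],[-0.0107,0,0.0271,0,0,0,-1],[-0.0107,0,0.0271,0,0,0,-1],[-0.0107,0,0.0271,0,0,0,-1],[-0.0107,0,0.0271,0,0,0,-1],[-0.0107,0,0.0271,0,0,0,-1],[-0.0107,0,0.0271,0,0,0,-1],[-0.0107,0,0.0271,0,0,0,-1],[-0.0107,0,0.0271,0,0,0,-1]])

```text
time: 16.33
tool_pos: [0.6119, 0.1702, 0.1807]
orientation: [0.698, -0.113, 0.111, -0.698]
force: [0.5, -0.4, -0.7]
gripper_width: 0.0457
```

Emit:
drive_tool(deltas=[[-0.0107,0,0.0271,0,0,0,-1],[-0.0107,0,0.0271,0,0,0,-1],[-0.0107,0,0.0271,0,0,0,-1],[-0.0107,0,0.0271,0,0,0,-1],[-0.0096,0,0.0244,0,0,0,-1],[-0.0064,0,0.0163,0,0,0,-1],[-0.0027,0,0.0068,0,0,0,-1],[0,0,0,0,0,0,-1],[0,0,0,0,0,0,-1],[0,0,0,0,0,0,-1]])

```text
time: 17.17
tool_pos: [0.6049, 0.3327, 0.1821]
orientation: [0.699, -0.113, 0.114, -0.697]
force: [-0.4, -0.2, -1.1]
gripper_width: 0.0461
```

Emit:
drive_tool(deltas=[[0,0.012,0.001,0,0,0,-1],[0,0.025,0,0,0,0,-1],[0,0.025,0,0,0,0,-1],[0,0.02,0,0,0,0,-1],[0,0.01,0,0,0,0,-1],[0,0.006,0,0,0,0,-1],[0,0.002,0,0,0,0,-1],[0,0.001,0,0,0,0,-1],[0,0.001,0,0,0,0,-1],[0,0,0,0,0,0,-1]])

```text
time: 18.0
tool_pos: [0.6052, 0.3351, 0.0824]
orientation: [0.698, -0.113, 0.113, -0.698]
force: [-3.4, -3.5, 7.1]
gripper_width: 0.0458
```

Emit:
drive_tool(deltas=[[0,0,0,0,0,0,0.6],[0,0,0,0,0,0,1],[0,0,0,0,0,0,1],[0,-0.01,0,0,0,0,1],[0,-0.03,0,0,0,0,1],[0,-0.035,0,0,0,0,1],[0,-0.035,0,0,0,0,1],[0,-0.03,0,0,0,0,1],[0.0045,0,-0.013,0,0,0,1],[0.0085,0,-0.0245,0,0,0,1],[0.0115,0,-0.0331,0,0,0,1],[0.0115,0,-0.0331,0,0,0,1],[0.0115,0,-0.0331,0,0,0,1],[0.0115,0,-0.0331,0,0,0,1],[0.0115,0,-0.0331,0,0,0,1],[0.0115,0,-0.0331,0,0,0,1],[0.0115,0,-0.0331,0,0,0,1],[0.0115,0,-0.0331,0,0,0,1],[0.009,0,-0.026,0,0,0,1],[0.0055,0,-0.0159,0,0,0,1]])

```text
time: 19.67
tool_pos: [0.6095, -0.0327, 0.2213]
orientation: [0.698, -0.114, 0.115, -0.697]
force: [0.5, -0.9, -0.4]
gripper_width: 0.0851
```

Emit:
drive_tool(deltas=[[0.002,0,-0.0058,0,0,0,1],[0,0,0,0,0,0,1],[0,0,0,0,0,0,1],[0,0,0,0,0,0,1]])

```text
time: 20.0
tool_pos: [0.6099, -0.0315, 0.2203]
orientation: [-0.698, 0.112, -0.112, 0.699]
force: [-0.1, 0.4, 0.6]
gripper_width: 0.0855
```

```bash
python3 - <<'E'
from h import *
need((.6105,-.0356,.024))
E,im=snap("wrist","w5"); print(proj(E,(.6105,-.0356,.057)))
H=hsv(im); g=(H[...,0]>50)&(H[...,0]<85)&(H[...,1]>80)&(H[...,2]>30)
b=max(blobs(g,50),key=lambda b:b[0]); pts=np.argwhere(b[3])[:,::-1].astype(np.int32); c=cv2.fitEllipse(cv2.convexHull(pts)); print(c,onplane(E,c[0],.057))
for col in ["red","yellow","blue"]:
    b=max(blobs(cmask(im,col,100),50),key=lambda b:b[0]); c=cv2.fitEllipse(cv2.convexHull(np.argwhere(b[3])[:,::-1].astype(np.int32))); print(col,c,onplane(E,c[0],.016))
E2,im2=snap("top"); Es,im3=snap("side")
cv2.imwrite("pics/c5.png",np.vstack([im2[130:330,0:400],im3[:,100:500]])[:600,:,::-1])
for col in ["red","yellow","blue"]:
    for b in blobs(cmask(im2,col,100),80): 
        c=cv2.fitEllipse(cv2.convexHull(np.argwhere(b[3])[:,::-1].astype(np.int32))); print(col,c,onplane(E2,c[0],.016))
E
```

```text
tool delta [ 0.0019  0.1963 -0.004 ] axes [[0.9502, 0.0, 0.3117], [-0.3117, 0.0013, 0.9502], [-0.0004, -1.0, 0.0012]] tcp [ 0.6099 -0.0315  0.2203]
[313.95059845 187.37127046]
((312.2782287597656, 187.12474060058594), (52.973350524902344, 53.11873245239258), 1.1861482858657837) [ 0.60980502 -0.03697827  0.057     ]
red ((379.0030822753906, 137.93003845214844), (78.0031967163086, 82.0499496459961), 39.644248962402344) [0.59165404 0.0384566  0.016     ]
yellow ((251.92898559570312, 215.4947052001953), (70.5894775390625, 75.24987030029297), 111.61648559570312) [ 0.62783676 -0.1108909   0.016     ]
blue ((273.924072265625, 110.42691802978516), (79.80729675292969, 84.01091766357422), 156.98919677734375) [ 0.53432101 -0.0518105   0.016     ]
red ((140.66204833984375, 260.1825866699219), (27.542999267578125, 51.93592071533203), 81.5104751586914) [0.42947435 0.36066424 0.016     ]
yellow ((147.63551330566406, 175.87513732910156), (28.029306411743164, 51.47172927856445), 109.37764739990234) [0.61234004 0.35993705 0.016     ]
blue ((145.41851806640625, 217.09722900390625), (26.43073272705078, 49.582820892333984), 96.3218994140625) [0.52180767 0.35791452 0.016     ]
```

View pics/c5.png

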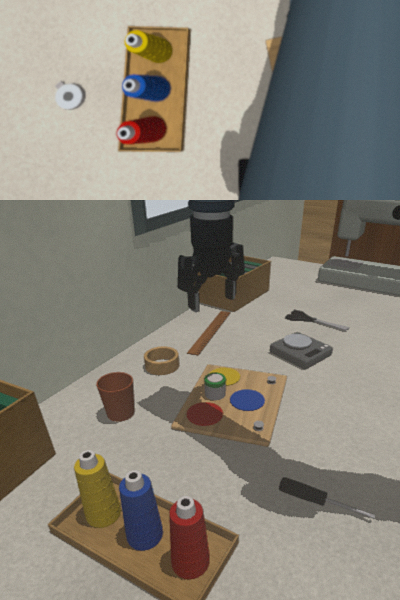

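View pics/w5.png

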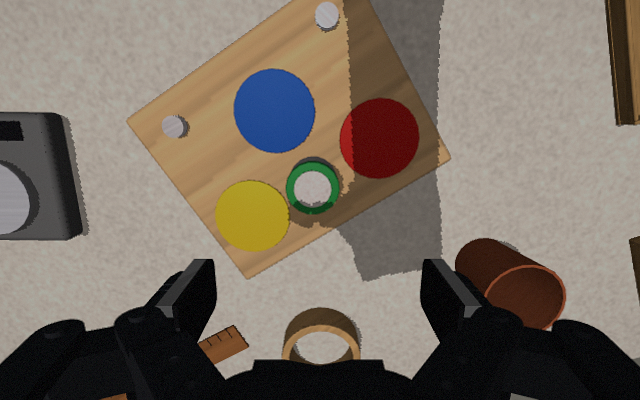

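All three cones stand upright in the tray. The tin lid is centred at (312,187) in the wrist view, so its pose is (0.610, -0.0363). Going down on the tin.

Emit:
drive_tool(deltas=[[0.0018,0.015,-0.0045,0,0,0,1],[0,0.03,0,0,0,0,1],[0,0.035,0,0,0,0,1],[0,0.035,0,0,0,0,1],[0,0.035,0,0,0,0,1],[0,0.025,0,0,0,0,1],[0,0.015,0,0,0,0,1],[0,0.008,0,0,0,0,1],[0,0,0,0,0,0,0.6],[0,0,0,0,0,0,-1],[0,0,0,0,0,0,-1],[0,0,0,0,0,0,-1],[0,0,0,0,0,0,-1],[0,0,0,0,0,0,-1],[0,0,0,0,0,0,-1]], newtons=40)

```text
time: 21.4
tool_pos: [0.6115, -0.0386, 0.024]
orientation: [-0.698, 0.111, -0.114, 0.698]
force: [-0.7, 0.7, 6.0]
gripper_width: 0.0493
```

Emit:
drive_tool(deltas=[[0,-0.01,0,0,0,0,-1],[0,-0.02,0,0,0,0,-1],[0,-0.025,0,0,0,0,-1],[0,-0.015,0,0,0,0,-1],[0,-0.01,0,0,0,0,-1],[0.0003,0,-0.0058,0,0,0,-1],[0.0007,0,-0.0138,0,0,0,-1],[0.001,0,-0.0208,0,0,0,-1],[0.0012,0,-0.0231,0,0,0,-1],[0.0012,0,-0.0231,0,0,0,-1],[0.0012,0,-0.0231,0,0,0,-1],[0.0012,0,-0.0231,0,0,0,-1],[0.0012,0,-0.0231,0,0,0,-1],[0.0012,0,-0.0231,0,0,0,-1],[0.0012,0,-0.0231,0,0,0,-1],[0.0012,0,-0.0231,0,0,0,-1],[0.0012,0,-0.0231,0,0,0,-1],[0.0012,0,-0.0231,0,0,0,-1],[0.001,0,-0.0208,0,0,0,-1],[0.0007,0,-0.0138,0,0,0,-1]])

```text
time: 23.07
tool_pos: [0.5254, -0.3377, 0.1009]
orientation: [0.698, -0.115, 0.113, -0.697]
force: [-0.1, 0.0, -1.2]
gripper_width: 0.049
```

Emit:
drive_tool(deltas=[[0.0003,0,-0.0058,0,0,0,-1],[0,0,0,0,0,0,-1],[0,0,0,0,0,0,-1],[0,0,0,0,0,0,-1],[0,0,0,0,0,0,-1]])

```text
time: 23.48
tool_pos: [0.528, -0.3379, 0.1021]
orientation: [-0.698, 0.112, -0.112, 0.699]
force: [0.5, 0.1, -1.2]
gripper_width: 0.0489
```

```bash
python3 - <<'E'
from h import *
need((.527,-.3374,.05))
E,im=snap("wrist","w6"); o=bot.get_obs()["tool_pos"]; print(o,"tincenter pred",proj(E,(o[0],o[1],o[2]+.033)),"pan pred",proj(E,(.527,-.3374,.038)))
E2,im2=snap("top","t6")
E
```

```text
tool delta [-0.0011  0.0521  0.0001] axes [[0.95, 0.0001, 0.3121], [-0.3121, 0.0011, 0.95], [-0.0003, -1.0, 0.0011]] tcp [ 0.528  -0.3379  0.1021]
[ 0.52797988 -0.33819734  0.10221109] tincenter pred [318.72729023 304.54046064] pan pred [318.79375301 217.95861226]
```

View pics/w6.png

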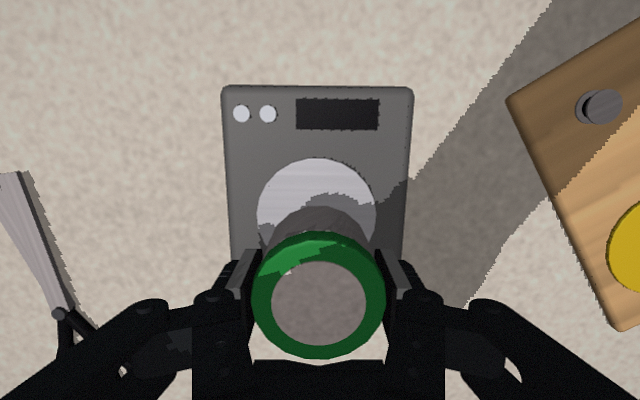

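View pics/t6.png

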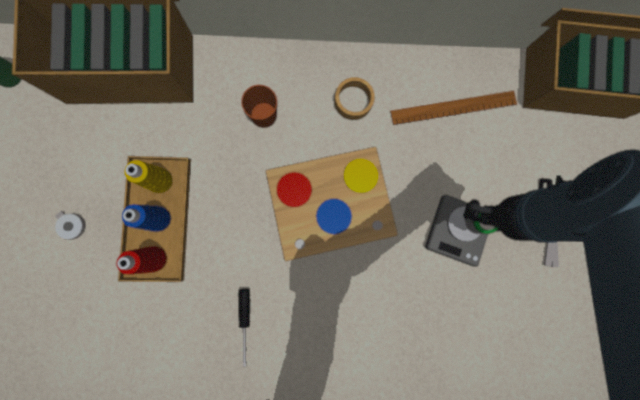

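```bash
python3 - <<'E'
from h import *
E=extr("wrist"); im=cv2.imread("pics/w6.png")[:,:,::-1].copy(); o=bot.get_obs()["tool_pos"]
H=hsv(im); g=(H[...,0]>50)&(H[...,0]<85)&(H[...,1]>80)&(H[...,2]>30)
b=max(blobs(g,50),key=lambda b:b[0]); c=cv2.fitEllipse(cv2.convexHull(np.argwhere(b[3])[:,::-1].astype(np.int32))); print(c)
th=np.linspace(0,2*np.pi,60)
for dx in (-4,-3,-2,-1,0):
    p=o+[0,0,.033]+np.array([.95,-.312,0])*dx/1e3
    q=np.array([proj(E,p+.025*np.array([np.cos(t),np.sin(t),0])) for t in th]).astype(np.float32); print(dx,cv2.fitEllipse(q)[0],q.min(0),q.max(0))
q=np.array([proj(E,np.array((.527,-.3374,.038))+.038*np.array([np.cos(t),np.sin(t),0])) for t in th]); print("pan",q.min(0),q.max(0))
v=(H[...,1]<40)&(H[...,2]>150)
E
```

```text
((318.12945556640625, 294.9761047363281), (128.71127319335938, 135.4227294921875), 89.40985870361328)
-4 (319.3789978027344, 291.04681396484375) [249.4991  228.65703] [389.24783 353.52588]
-3 (319.3768615722656, 293.5569152832031) [249.64766 231.43327] [389.09506 355.7693 ]
-2 (319.3747253417969, 296.0562438964844) [249.79547 234.19675] [388.94308 358.00388]
-1 (319.3725891113281, 298.5448303222656) [249.94257 236.94757] [388.79184 360.22964]
0 (319.3704833984375, 301.0227966308594) [250.08894 239.68585] [388.64133 362.44672]
pan [259.77832957 157.93623141] [379.90931465 272.32379253]
```

Emit:
drive_tool(deltas=[[0.0013,0.01,-0.0006,0,0,0,-1],[0,0.015,0,0,0,0,-1],[0,0.012,0,0,0,0,-1],[0,0.008,0,0,0,0,-1],[0,0.004,0,0,0,0,-1],[0,0.0015,0,0,0,0,-1],[0,0.001,0,0,0,0,-1],[0,0,0,0,0,0,-1],[0,0,0,0,0,0,-1]])

```text
time: 24.33
tool_pos: [0.5286, -0.341, 0.0513]
orientation: [0.698, -0.112, 0.113, -0.698]
force: [-0.9, 1.3, -0.7]
gripper_width: 0.049
```

Emit:
drive_tool(deltas=[[0,0.001,0,0,0,0,-1],[0,0.0005,0,0,0,0,-1],[0,0,0,0,0,0,-1],[0,0,0,0,0,0,-1]])

```text
time: 24.67
tool_pos: [0.5287, -0.341, 0.05]
orientation: [0.698, -0.112, 0.113, -0.698]
force: [-2.2, 1.2, 5.0]
gripper_width: 0.0489
```

Emit:
drive_tool(deltas=[[0,-0.003,0,0,0,0,-1],[-0.0004,-0.001,0.002,0,0,0,-1],[0,0,0,0,0,0,-1],[0,0,0,0,0,0,-1],[0,0,0,0,0,0,-1]])

```text
time: 25.08
tool_pos: [0.5284, -0.3385, 0.0531]
orientation: [-0.698, 0.113, -0.112, 0.698]
force: [-0.6, 0.0, -0.7]
gripper_width: 0.0487
```

Emit:
drive_tool(deltas=[[0,0.002,0,0,0,0,-1],[0,0.001,0,0,0,0,-1],[0,0.0008,0,0,0,0,-1],[0,0,0,0,0,0,-1],[0,0,0,0,0,0,-1]])

```text
time: 25.5
tool_pos: [0.5284, -0.3387, 0.05]
orientation: [-0.698, 0.113, -0.113, 0.698]
force: [-2.5, 1.8, 5.6]
gripper_width: 0.0488
```

Emit:
drive_tool(deltas=[[0,0,0,0,0,0,0.2],[0,0,0,0,0,0,0.6],[0,0,0,0,0,0,1],[0,0,0,0,0,0,1],[0,0,0,0,0,0,1],[0,-0.01,0,0,0,0,1],[0,-0.03,0,0,0,0,1],[0,-0.035,0,0,0,0,1],[0,-0.035,0,0,0,0,1],[0,-0.035,0,0,0,0,1],[0,-0.02,0,0,0,0,1],[0,-0.008,0,0,0,0,1],[0,0,0,0,0,0,1],[0,0,0,0,0,0,1]])

```text
time: 26.67
tool_pos: [0.5282, -0.3383, 0.2219]
orientation: [-0.698, 0.113, -0.112, 0.698]
force: [-0.4, 0.3, -0.5]
gripper_width: 0.0856
```

```bash
python3 - <<'E'
from h import *
E,im=snap("wrist","w7"); need((.4336,.3357,.23))
th=np.linspace(0,2*np.pi,90)
H=hsv(im); g=(H[...,0]>50)&(H[...,0]<85)&(H[...,1]>80)&(H[...,2]>30)
b=max(blobs(g,50),key=lambda b:b[0]); c=cv2.fitEllipse(cv2.convexHull(np.argwhere(b[3])[:,::-1].astype(np.int32))); print(c,onplane(E,c[0],.083))
for col in ["red","yellow","blue"]: pass
E
```

```text
tool delta [-0.3011 -0.0079  0.61  ] axes [[0.9494, -0.0021, 0.3142], [-0.3142, 0.0013, 0.9494], [-0.0024, -1.0, 0.0006]] tcp [ 0.5278 -0.338   0.221 ]
((317.6493835449219, 190.29953002929688), (57.552852630615234, 58.28624725341797), 5.355299472808838) [ 0.5267942  -0.33839585  0.083     ]
```

View pics/w7.png

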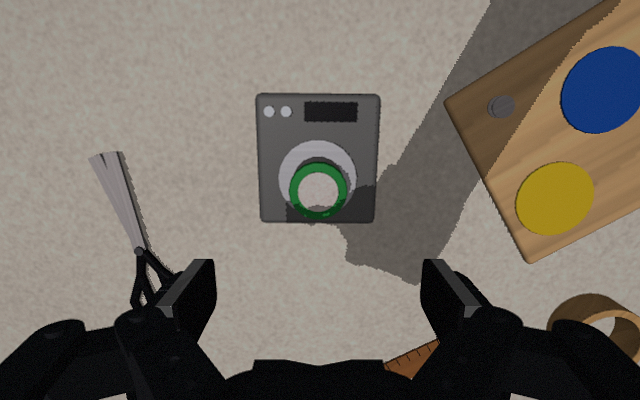

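```bash
python3 - <<'E'
from h import *
E=extr("top"); im=cv2.imread("pics/t6.png")[:,:,::-1].copy()
for col in ["red","yellow","blue"]:
    for b in blobs(cmask(im,col,90),80):
        if 260<b[1][0]<400:
            c=cv2.fitEllipse(cv2.convexHull(np.argwhere(b[3])[:,::-1].astype(np.int32))); print(col,c,onplane(E,c[0],.016).round(4))
z=cv2.resize(im[150:285,105:205],None,fx=4.4,fy=4.4,interpolation=cv2.INTER_CUBIC); cv2.imwrite("pics/z7.png",z[:,:,::-1])
E
```

```text
red ((293.6846923828125, 189.17233276367188), (34.62665557861328, 34.91353988647461), 94.67163848876953) [0.5928 0.0393 0.016 ]
yellow ((360.5820617675781, 175.31849670410156), (35.0765380859375, 35.7546272277832), 131.85797119140625) [ 0.629  -0.1103  0.016 ]
blue ((333.513916015625, 216.00071716308594), (33.91244888305664, 34.50056838989258), 136.39051818847656) [ 0.5354 -0.0511  0.016 ]
```

View pics/z7.png

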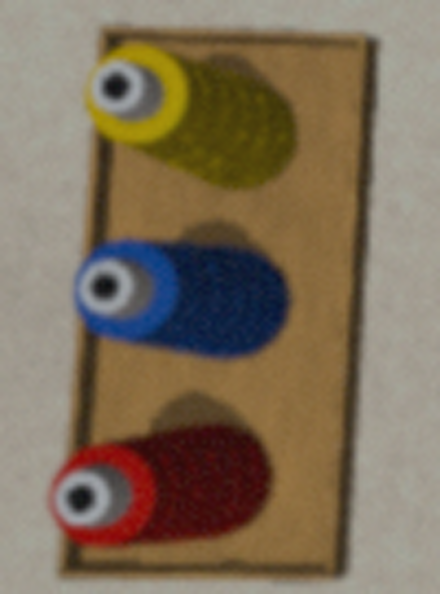

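Emit:
drive_tool(deltas=[[-0.004,0,0.008,0,0,0,1],[-0.01,0,0.0203,0,0,0,1],[-0.0155,0,0.0314,0,0,0,1],[-0.0155,0,0.0314,0,0,0,1],[-0.0155,0,0.0314,0,0,0,1],[-0.0155,0,0.0314,0,0,0,1],[-0.0155,0,0.0314,0,0,0,1],[-0.0155,0,0.0314,0,0,0,1],[-0.0155,0,0.0314,0,0,0,1],[-0.0155,0,0.0314,0,0,0,1],[-0.0155,0,0.0314,0,0,0,1],[-0.0155,0,0.0314,0,0,0,1],[-0.0155,0,0.0314,0,0,0,1],[-0.0155,0,0.0314,0,0,0,1],[-0.0155,0,0.0314,0,0,0,1],[-0.0155,0,0.0314,0,0,0,1],[-0.0155,0,0.0314,0,0,0,1],[-0.0155,0,0.0314,0,0,0,1],[-0.0155,0,0.0314,0,0,0,1],[-0.0125,0,0.0253,0,0,0,1]])

```text
time: 28.38
tool_pos: [0.4355, 0.3127, 0.2211]
orientation: [0.699, -0.112, 0.111, -0.698]
force: [0.3, 0.7, -0.3]
gripper_width: 0.0854
```

Emit:
drive_tool(deltas=[[-0.008,0,0.0162,0,0,0,1],[-0.003,0,0.0058,0,0,0,1],[0,0,0,0,0,0,1],[0,0,0,0,0,0,1],[0,0,0,0,0,0,1]])

```text
time: 28.8
tool_pos: [0.4347, 0.3322, 0.2221]
orientation: [0.699, -0.113, 0.113, -0.697]
force: [-0.6, -0.4, -0.1]
gripper_width: 0.0853
```

```bash
python3 - <<'E'
from h import *
need((.4336,.3357,.0825))
E,im=snap("wrist","w8"); print(proj(E,(.4336,.3357,.139)))
E2,im2=snap("top","t8")
E
```

```text
tool delta [-0.0022  0.1396  0.0032] axes [[0.9486, -0.0005, 0.3166], [-0.3166, -0.0016, 0.9486], [0.0001, -1.0, -0.0017]] tcp [0.4347 0.3322 0.2221]
[322.99047878 207.9181319 ]
```

View pics/w8.png

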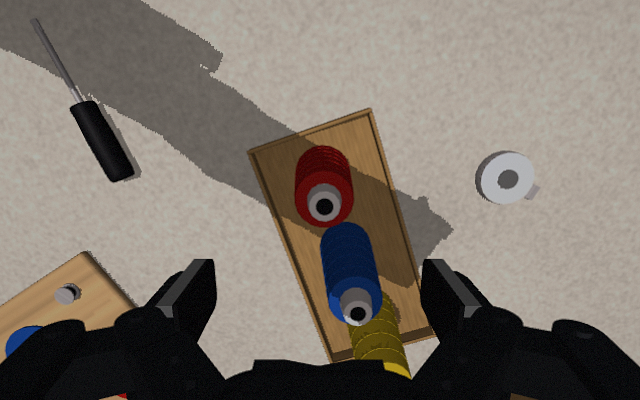

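View pics/t8.png

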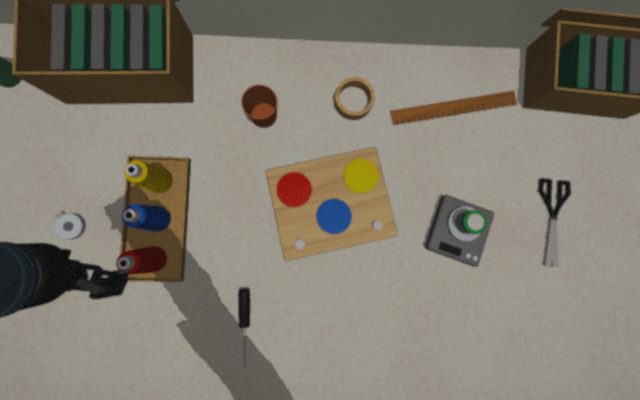

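Emit:
drive_tool(deltas=[[-0.0018,0.015,0.0025,0,0,0,1],[0,0.025,0,0,0,0,1],[0,0.03,0,0,0,0,1],[0,0.03,0,0,0,0,1],[0,0.022,0,0,0,0,1],[0,0.012,0,0,0,0,1],[0,0.005,0,0,0,0,1],[0,0,0,0,0,0,0.4],[0,0,0,0,0,0,-1],[0,0,0,0,0,0,-1],[0,0,0,0,0,0,-1],[0,0,0,0,0,0,-1],[0,0,0,0,0,0,-1],[0,0,0,0,0,0,-1],[0,0,0,0,0,0,-1]], newtons=40)

```text
time: 30.15
tool_pos: [0.4345, 0.338, 0.0853]
orientation: [-0.697, 0.112, -0.113, 0.699]
force: [-0.6, -1.2, 5.7]
gripper_width: 0.0454
```

```bash
python3 - <<'E'
from h import *
E,im=snap("wrist","w9"); o=bot.get_obs()["tool_pos"]; print(o)
t2=cv2.imread("pics/t8.png")[:,:,::-1].copy(); Et=extr("top")
H=hsv(t2); g=(H[...,0]>50)&(H[...,0]<85)&(H[...,1]>80)
for b in blobs(g,40):
    if 440<b[1][0]<500:
        c=cv2.fitEllipse(cv2.convexHull(np.argwhere(b[3])[:,::-1].astype(np.int32))); print(c,onplane(Et,c[0],.083))
print(proj(E,o+[0,0,.1347-.078]))
E
```

```text
[0.43452672 0.33797883 0.08530656]
((474.1786193847656, 221.51246643066406), (23.285232543945312, 25.236839294433594), 108.46602630615234) [ 0.52819311 -0.33602801  0.083     ]
[320.24081254 349.01749441]
```

View pics/w9.png

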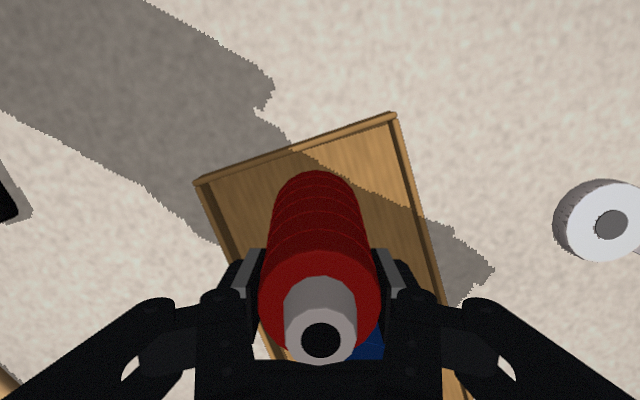

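```bash
python3 - <<'E'
from h import *
E=extr("wrist"); o=bot.get_obs()["tool_pos"]; p=onplane(E,(320.5,340),.139); M=R.from_quat(bot.get_obs()["orientation"]).as_matrix()
print(o,p,M.T@(p-o)); need((.5928+.0,.0390,.0853))
E
```

```text
[0.43452672 0.33797883 0.08530656] [0.43381321 0.33833932 0.139     ] [-0.00070651 -0.05369416  0.00025072]
tool delta [ 2.443e-01 -2.000e-04 -2.340e-01] axes [[0.9492, 0.0023, 0.3146], [-0.3146, 0.0019, 0.9492], [0.0016, -1.0, 0.0025]] tcp [0.4345 0.338  0.0853]
```

Emit:
drive_tool(deltas=[[0,-0.01,0,0,0,0,-1],[0,-0.02,0,0,0,0,-1],[0,-0.02,0,0,0,0,-1],[0,-0.01,0,0,0,0,-1],[0.0045,0,-0.0043,0,0,0,-1],[0.0109,0,-0.0104,0,0,0,-1],[0.0163,0,-0.0156,0,0,0,-1],[0.0181,0,-0.0174,0,0,0,-1],[0.0181,0,-0.0174,0,0,0,-1],[0.0181,0,-0.0174,0,0,0,-1],[0.0181,0,-0.0174,0,0,0,-1],[0.0181,0,-0.0174,0,0,0,-1],[0.0181,0,-0.0174,0,0,0,-1],[0.0181,0,-0.0174,0,0,0,-1],[0.0181,0,-0.0174,0,0,0,-1],[0.0181,0,-0.0174,0,0,0,-1],[0.0181,0,-0.0174,0,0,0,-1],[0.0163,0,-0.0156,0,0,0,-1],[0.0109,0,-0.0104,0,0,0,-1],[0.0045,0,-0.0043,0,0,0,-1]])

```text
time: 31.87
tool_pos: [0.5921, 0.0339, 0.1429]
orientation: [0.699, -0.114, 0.114, -0.697]
force: [-0.3, -0.6, -1.1]
gripper_width: 0.0455
```

Emit:
drive_tool(deltas=[[0,0.015,0,0,0,0,-1],[0,0.015,0,0,0,0,-1],[0,0.006,0,0,0,0,-1],[0,0,0,0,0,0,-1],[0,0,0,0,0,0,-1],[0,0,0,0,0,0,-1]])

```text
time: 32.37
tool_pos: [0.5921, 0.0382, 0.1081]
orientation: [-0.698, 0.112, -0.113, 0.698]
force: [-0.3, -0.7, -0.2]
gripper_width: 0.0454
```

```bash
python3 - <<'E'
from h import *
need((.5934,.0388,.0973))
E,im=snap("wrist","w10");o=bot.get_obs()["tool_pos"]; print(o, proj(E,o+[0,0,.0537]))
Et,imt=snap("top"); Es,ims=snap("side")
cv2.imwrite("pics/c10.png",np.vstack([imt[120:320,200:600],ims[100:400,100:500]])[:,:,::-1])
E
```

```text
tool delta [0.0011 0.0108 0.001 ] axes [[0.9495, 0.0009, 0.3139], [-0.3139, 0.0002, 0.9495], [0.0008, -1.0, 0.0005]] tcp [0.5921 0.0382 0.1081]
[0.59222248 0.03811241 0.10828853] [319.66955492 342.9636    ]
```

View pics/w10.png

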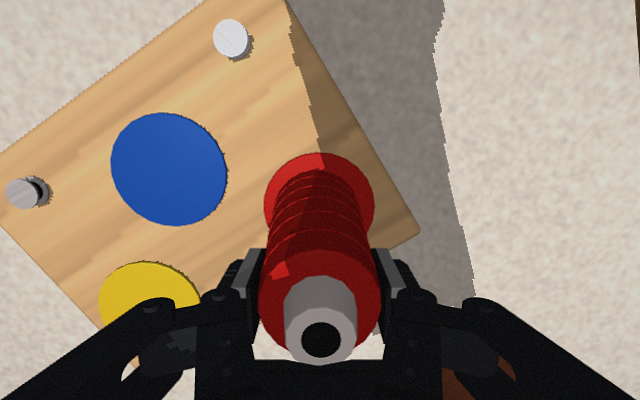

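View pics/c10.png

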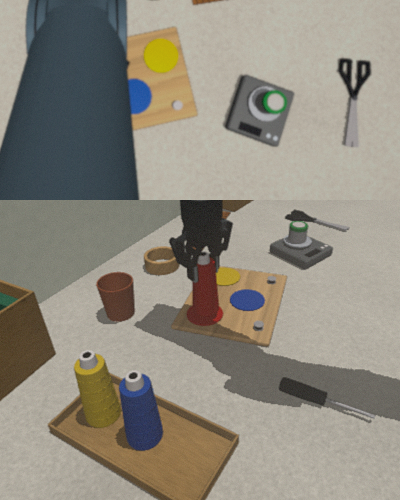

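Emit:
drive_tool(deltas=[[0.001,0.005,0.001,0,0,0,-1],[0,0.003,0,0,0,0,-1],[0,0.0015,0,0,0,0,-1],[0,0.001,0,0,0,0,-1],[0,0.001,0,0,0,0,-1],[0,0,0,0,0,0,-1],[0,0,0,0,0,0,-1]])

```text
time: 33.1
tool_pos: [0.5936, 0.0382, 0.0974]
orientation: [-0.698, 0.112, -0.113, 0.698]
force: [-2.3, -0.7, 11.2]
gripper_width: 0.0454
```

Emit:
drive_tool(deltas=[[0,0,0,0,0,0,0.2],[0,0,0,0,0,0,0.6],[0,0,0,0,0,0,1],[0,0,0,0,0,0,1],[0,-0.01,0,0,0,0,1],[0,-0.03,0,0,0,0,1],[0,-0.035,0,0,0,0,1],[0,-0.035,0,0,0,0,1],[0,-0.02,0,0,0,0,1]])

```text
time: 33.85
tool_pos: [0.5946, 0.0384, 0.2306]
orientation: [-0.698, 0.111, -0.114, 0.699]
force: [1.3, 0.9, 0.1]
gripper_width: 0.0855
```

Emit:
drive_tool(deltas=[[-0.0045,0,0.0072,0,0,0,1],[-0.0115,0,0.0183,0,0,0,1],[-0.0185,0,0.0294,0,0,0,1],[-0.0185,0,0.0294,0,0,0,1],[-0.0185,0,0.0294,0,0,0,1],[-0.0185,0,0.0294,0,0,0,1],[-0.0185,0,0.0294,0,0,0,1],[-0.0185,0,0.0294,0,0,0,1],[-0.0175,0,0.0278,0,0,0,1],[-0.0115,0,0.0183,0,0,0,1],[-0.0055,0,0.0087,0,0,0,1],[-0.0022,0,0.0035,0,0,0,1],[0,0,0,0,0,0,1],[0,0,0,0,0,0,1],[0,0,0,0,0,0,1]])

```text
time: 35.1
tool_pos: [0.5204, 0.3345, 0.226]
orientation: [0.698, -0.113, 0.114, -0.698]
force: [-0.3, -0.6, -0.2]
gripper_width: 0.0851
```

```bash
python3 - <<'E'
from h import *
need((.5198,.3368,.0825))
E,im=snap("wrist","w11"); print(proj(E,(.5198,.3368,.139)))
E2,im2=snap("top","t11")
z=cv2.resize(im2[140:270,255:405],None,fx=5,fy=5,interpolation=cv2.INTER_NEAREST); cv2.imwrite("pics/z11.png",z[:600,:800,::-1])
for p in [(.593,.039)]: print(proj(E2,(*p,.151)))
E
```

```text
tool delta [-0.0014  0.1435  0.0021] axes [[0.9483, 0.0004, 0.3173], [-0.3173, -0.0012, 0.9483], [0.0007, -1.0, -0.001]] tcp [0.5204 0.3345 0.226 ]
[321.46551866 207.44197324]
[291.58093914 179.53765902]
```

View pics/w11.png

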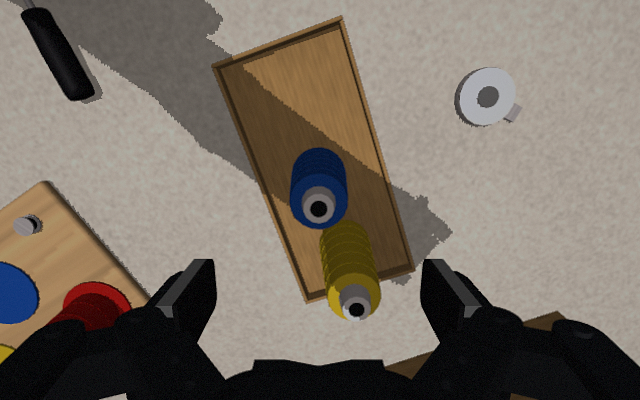

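View pics/z11.png

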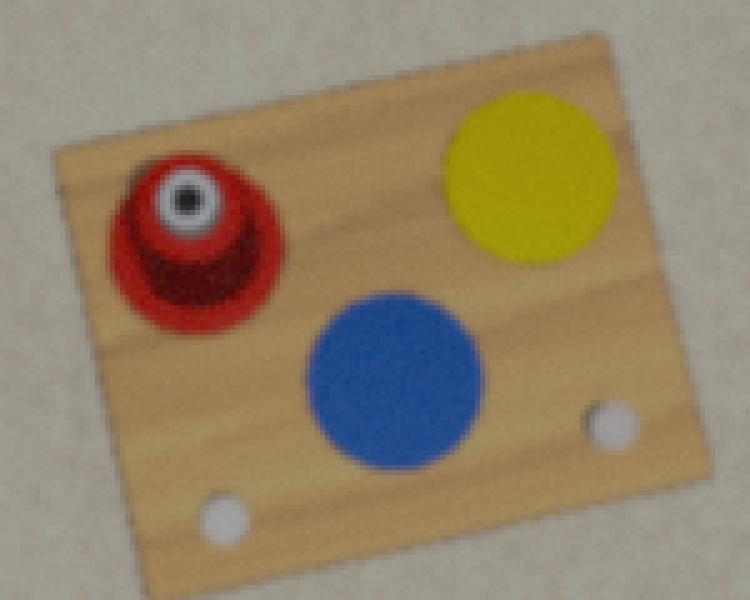

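Emit:
drive_tool(deltas=[[-0.001,0.015,0.0006,0,0,0,1],[0,0.025,0,0,0,0,1],[0,0.03,0,0,0,0,1],[0,0.03,0,0,0,0,1],[0,0.025,0,0,0,0,1],[0,0.013,0,0,0,0,1],[0,0.005,0,0,0,0,1],[0,0,0,0,0,0,0.4],[0,0,0,0,0,0,-1],[0,0,0,0,0,0,-1],[0,0,0,0,0,0,-1],[0,0,0,0,0,0,-1],[0,0,0,0,0,0,-1],[0,0,0,0,0,0,-1],[0,0,0,0,0,0,-1],[0,0,0,0,0,0,-1]], newtons=40)

```text
time: 36.53
tool_pos: [0.5199, 0.3383, 0.085]
orientation: [-0.697, 0.112, -0.113, 0.699]
force: [-0.7, -1.0, 6.8]
gripper_width: 0.0455
```

```bash
python3 - <<'E'
from h import *
need((.535,-.0514,.0825))
E,im=snap("wrist","w12"); 
cv2.imwrite("pics/z12.png",im[150:,150:490,::-1])
o=bot.get_obs()["tool_pos"]; print(proj(E,(o[0],o[1],.139))-[150,150])
E
```

```text
tool delta [ 0.1369  0.0019 -0.3652] axes [[0.9492, 0.0027, 0.3145], [-0.3145, 0.0016, 0.9492], [0.0021, -1.0, 0.0024]] tcp [0.5199 0.3383 0.085 ]
[170.0508242  192.94747045]
```

View pics/z12.png

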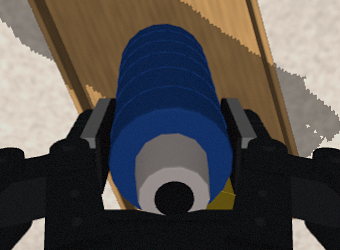

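Emit:
drive_tool(deltas=[[0,-0.01,0,0,0,0,-1],[0,-0.025,0,0,0,0,-1],[0,-0.025,0,0,0,0,-1],[0,-0.01,0,0,0,0,-1],[0.0013,0,-0.0065,0,0,0,-1],[0.0031,0,-0.0156,0,0,0,-1],[0.0046,0,-0.0235,0,0,0,-1],[0.0051,0,-0.0261,0,0,0,-1],[0.0051,0,-0.0261,0,0,0,-1],[0.0051,0,-0.0261,0,0,0,-1],[0.0051,0,-0.0261,0,0,0,-1],[0.0051,0,-0.0261,0,0,0,-1],[0.0051,0,-0.0261,0,0,0,-1],[0.0051,0,-0.0261,0,0,0,-1],[0.0051,0,-0.0261,0,0,0,-1],[0.0042,0,-0.0209,0,0,0,-1],[0.0076,0,-0.0146,0,0,0,-1],[0.012,0,-0.014,0,0,0,-1]])

```text
time: 38.08
tool_pos: [0.4906, 0.0245, 0.1519]
orientation: [0.698, -0.114, 0.112, -0.698]
force: [-0.1, 1.0, -1.1]
gripper_width: 0.046
```

Emit:
drive_tool(deltas=[[0.016,0,-0.0175,0,0,0,-1],[0.0165,0,-0.0173,0,0,0,-1],[0.014,0,-0.013,0,0,0,-1],[0.0095,0,-0.009,0,0,0,-1],[0.0058,0,-0.0053,0,0,0,-1],[0,0.015,0,0,0,0,-1],[0,0.015,0,0,0,0,-1],[0,0.014,0,0,0,0,-1],[0,0.004,0,0,0,0,-1],[0,0,0,0,0,0,-1],[0,0,0,0,0,0,-1]])

```text
time: 39.0
tool_pos: [0.532, -0.0518, 0.1051]
orientation: [-0.698, 0.112, -0.112, 0.698]
force: [0.5, 0.9, -1.5]
gripper_width: 0.0461
```

```bash
python3 - <<'E'
from h import *
need((.535,-.0514,.097))
E,im=snap("wrist","w13");o=bot.get_obs()["tool_pos"]; print(o, proj(E,o+[0,0,.054]))
E
```

```text
tool delta [0.0028 0.0081 0.0013] axes [[0.9495, -0.0003, 0.3137], [-0.3137, 0.0002, 0.9495], [-0.0004, -1.0, 0.0001]] tcp [ 0.532  -0.0518  0.1051]
[ 0.53240076 -0.05192124  0.10555152] [319.67835253 344.93371583]
```

View pics/w13.png

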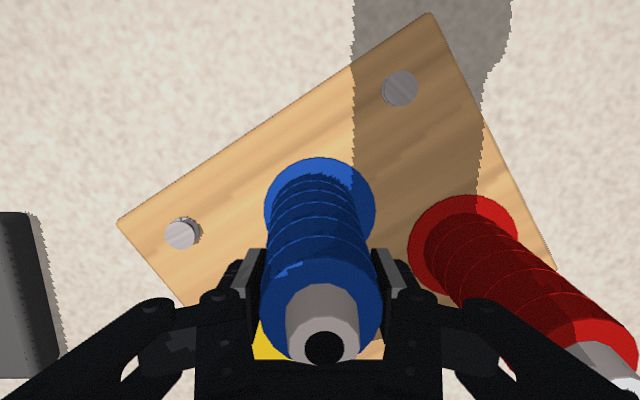

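Emit:
drive_tool(deltas=[[0.0023,0.003,0.0007,0,0,0,-1],[0,0.003,0,0,0,0,-1],[0,0.0015,0,0,0,0,-1],[0,0.001,0,0,0,0,-1],[0,0,0,0,0,0,-1],[0,0,0,0,0,0,-1],[0,0,0,0,0,0,-1]])

```text
time: 39.63
tool_pos: [0.535, -0.0523, 0.097]
orientation: [-0.698, 0.112, -0.113, 0.698]
force: [-0.8, -0.2, 5.1]
gripper_width: 0.0456
```

Emit:
drive_tool(deltas=[[0,0,0,0,0,0,0.2],[0,0,0,0,0,0,0.6],[0,0,0,0,0,0,1],[0,0,0,0,0,0,1],[0,-0.01,0,0,0,0,1],[0,-0.03,0,0,0,0,1],[0,-0.035,0,0,0,0,1],[0,-0.035,0,0,0,0,1],[0,-0.02,0,0,0,0,1]])

```text
time: 40.38
tool_pos: [0.5359, -0.0526, 0.2309]
orientation: [-0.698, 0.111, -0.114, 0.698]
force: [0.9, -0.3, 0.2]
gripper_width: 0.0858
```

Emit:
drive_tool(deltas=[[-0.001,0,0.0075,0,0,0,1],[-0.0027,0,0.019,0,0,0,1],[-0.0045,0,0.032,0,0,0,1],[-0.0045,0,0.032,0,0,0,1],[-0.0045,0,0.032,0,0,0,1],[-0.0045,0,0.032,0,0,0,1],[-0.0045,0,0.032,0,0,0,1],[-0.0045,0,0.032,0,0,0,1],[-0.0045,0,0.032,0,0,0,1],[-0.0045,0,0.032,0,0,0,1],[-0.0045,0,0.032,0,0,0,1],[-0.0045,0,0.032,0,0,0,1],[-0.003,0,0.0213,0,0,0,1],[-0.0018,0,0.0125,0,0,0,1],[-0.0009,0,0.0065,0,0,0,1],[-0.0005,0,0.0025,0,0,0,1],[0,0,0,0,0,0,1],[0,0,0,0,0,0,1],[0,0,0,0,0,0,1],[0,0,0,0,0,0,1]])

```text
time: 42.05
tool_pos: [0.6051, 0.3331, 0.2268]
orientation: [0.698, -0.113, 0.113, -0.698]
force: [0.5, 0.4, 0.4]
gripper_width: 0.0853
```

```bash
python3 - <<'E'
from h import *
need((.6052,.3351,.0825))
E,im=snap("wrist","w14"); print(proj(E,(.6052,.3351,.139)))
E2,im2=snap("top","t14")
z=cv2.resize(im2[140:270,255:405],None,fx=5,fy=5,interpolation=cv2.INTER_NEAREST); cv2.imwrite("pics/z14.png",z[:600,:800,::-1])
for p in [(.593,.039),(.5352,-.0513)]: print((proj(E2,(*p,.151))-[255,140]+.5)*5)
E
```

```text
tool delta [-0.0005  0.1443  0.002 ] axes [[0.9488, 0.0002, 0.316], [-0.316, -0.0005, 0.9488], [0.0004, -1.0, -0.0004]] tcp [0.6051 0.3331 0.2268]
[321.28142345 208.24750912]
[185.40469571 200.18829512]
[423.55622515 361.53014518]
```

View pics/w14.png

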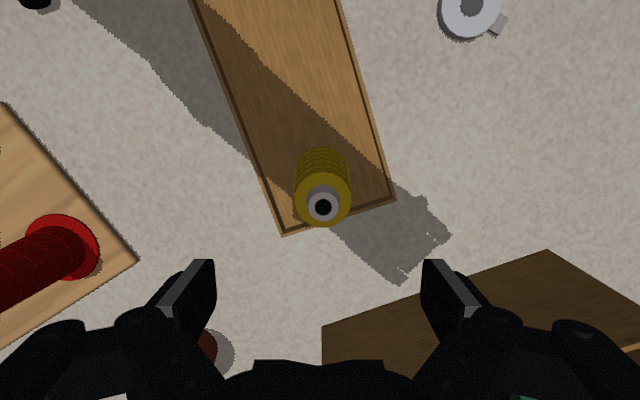

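View pics/z14.png

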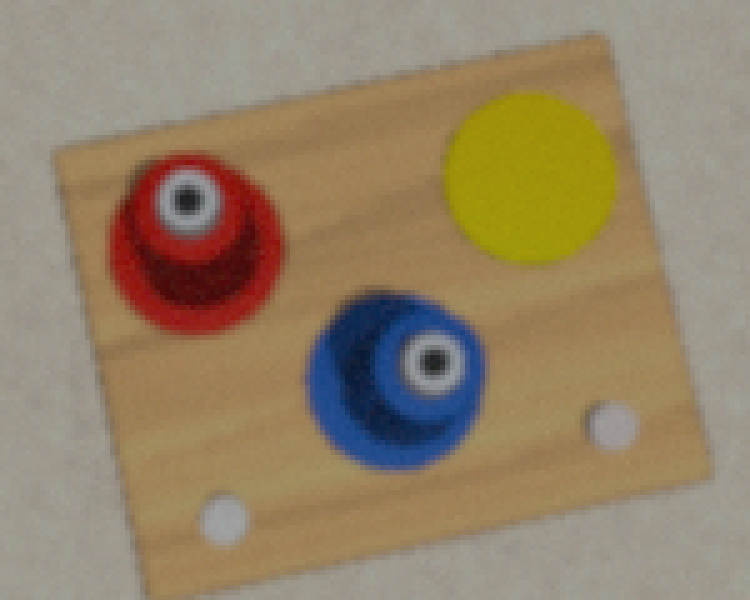

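Red is within about 1 mm of its disc centre. Blue's tip, at (433,362) in the zoom, sits about 3.5 mm to the -y side, so I'll trim it after yellow.

Emit:
drive_tool(deltas=[[-0.0006,0.015,0.0028,0,0,0,1],[0,0.025,0,0,0,0,1],[0,0.03,0,0,0,0,1],[0,0.03,0,0,0,0,1],[0,0.025,0,0,0,0,1],[0,0.014,0,0,0,0,1],[0,0.005,0,0,0,0,1],[0,0,0,0,0,0,0.4],[0,0,0,0,0,0,0.2],[0,0,0,0,0,0,-1],[0,0,0,0,0,0,-1],[0,0,0,0,0,0,-1],[0,0,0,0,0,0,-1],[0,0,0,0,0,0,-1],[0,0,0,0,0,0,-1],[0,0,0,0,0,0,-1]], newtons=30)

```text
time: 43.48
tool_pos: [0.6065, 0.3379, 0.0849]
orientation: [-0.697, 0.112, -0.114, 0.699]
force: [-0.5, -1.0, 7.7]
gripper_width: 0.0461
```

```bash
python3 - <<'E'
from h import *
need((.6287,-.1107,.0825))
E,im=snap("wrist","w15"); 
cv2.imwrite("pics/z15.png",im[150:,150:490,::-1])
o=bot.get_obs()["tool_pos"]; print(proj(E,(o[0],o[1],.139))-[150,150])
E
```

```text
tool delta [ 0.1622  0.0017 -0.4189] axes [[0.9492, 0.0032, 0.3146], [-0.3146, 0.0017, 0.9492], [0.0025, -1.0, 0.0027]] tcp [0.6065 0.3379 0.0849]
[170.21785793 193.21796261]
```

View pics/z15.png

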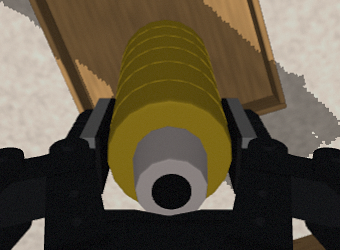

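Emit:
drive_tool(deltas=[[0,-0.01,0,0,0,0,-1],[0,-0.03,0,0,0,0,-1],[0,-0.035,0,0,0,0,-1],[0,-0.035,0,0,0,0,-1],[0,-0.03,0,0,0,0,-1],[0,-0.02,0,0,0,0,-1],[0,-0.008,0,0,0,0,-1],[0,0,0,0,0,0,-1],[0.0026,0,-0.0068,0,0,0,-1],[0.0063,0,-0.0162,0,0,0,-1],[0.0095,0,-0.0243,0,0,0,-1],[0.0105,0,-0.027,0,0,0,-1],[0.0105,0,-0.027,0,0,0,-1],[0.0105,0,-0.027,0,0,0,-1],[0.0105,0,-0.027,0,0,0,-1],[0.0105,0,-0.027,0,0,0,-1]], newtons=40)

```text
time: 44.87
tool_pos: [0.6137, 0.1381, 0.2485]
orientation: [0.699, -0.114, 0.112, -0.697]
force: [-0.8, 0.3, -1.9]
gripper_width: 0.0451
```

Emit:
drive_tool(deltas=[[0.0105,0,-0.027,0,0,0,-1],[0.0105,0,-0.027,0,0,0,-1],[0.0105,0,-0.027,0,0,0,-1],[0.0105,0,-0.027,0,0,0,-1],[0.0105,0,-0.027,0,0,0,-1],[0.0105,0,-0.027,0,0,0,-1],[0.0105,0,-0.027,0,0,0,-1],[0.0095,0,-0.0243,0,0,0,-1],[0.0063,0,-0.0162,0,0,0,-1],[0.0026,0,-0.0068,0,0,0,-1],[0,0,0,0,0,0,-1],[0,0,0,0,0,0,-1],[0,0,0,0,0,0,-1]])

```text
time: 45.95
tool_pos: [0.6277, -0.1092, 0.2498]
orientation: [-0.698, 0.112, -0.111, 0.699]
force: [-0.4, 0.2, -2.8]
gripper_width: 0.0457
```

Red was cleared. Lowering to about 10 mm above the disc.

Emit:
drive_tool(deltas=[[0,0.015,0,0,0,0,-1],[0,0.025,0,0,0,0,-1],[0,0.03,0,0,0,0,-1],[0,0.03,0,0,0,0,-1],[0,0.023,0,0,0,0,-1],[0,0.013,0,0,0,0,-1],[0,0.006,0,0,0,0,-1],[0,0,0,0,0,0,-1],[0,0,0,0,0,0,-1],[0,0,0,0,0,0,-1]])

```text
time: 46.78
tool_pos: [0.6294, -0.1111, 0.1103]
orientation: [-0.698, 0.111, -0.114, 0.698]
force: [-0.1, -0.2, -1.0]
gripper_width: 0.0457
```

```bash
python3 - <<'E'
from h import *
need((.6287,-.1107,.0969))
E,im=snap("wrist","w16");o=bot.get_obs()["tool_pos"]; print(o, proj(E,o+[0,0,.054]))
E
```

```text
tool delta [-0.0008  0.0134  0.0002] axes [[0.9494, 0.0031, 0.3141], [-0.3141, -0.0003, 0.9494], [0.003, -1.0, 0.0007]] tcp [ 0.6294 -0.1111  0.1103]
[ 0.62929271 -0.11125005  0.110232  ] [319.34269517 342.7969537 ]
```

View pics/w16.png

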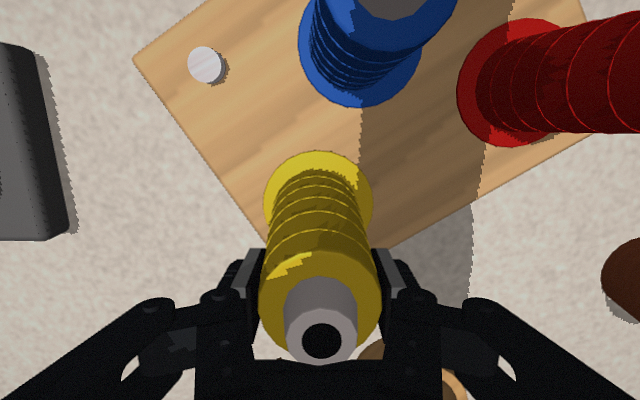

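Emit:
drive_tool(deltas=[[-0.0004,0.006,0.0002,0,0,0,-1],[0,0.004,0,0,0,0,-1],[0,0.002,0,0,0,0,-1],[0,0.0012,0,0,0,0,-1],[0,0.0008,0,0,0,0,-1],[0,0,0,0,0,0,-1],[0,0,0,0,0,0,-1]])

```text
time: 47.42
tool_pos: [0.629, -0.1113, 0.097]
orientation: [-0.698, 0.112, -0.114, 0.698]
force: [-4.6, 0.7, 15.7]
gripper_width: 0.0456
```

Emit:
drive_tool(deltas=[[0,-0.001,0,0,0,0,-1],[0,0,0,0,0,0,-1],[0,0,0,0,0,0,0.2],[0,0,0,0,0,0,0.6],[0,0,0,0,0,0,1],[0,0,0,0,0,0,1],[0,-0.01,0,0,0,0,1],[0,-0.03,0,0,0,0,1],[0,-0.035,0,0,0,0,1],[0,-0.035,0,0,0,0,1],[0,-0.02,0,0,0,0,1],[-0.015,0,0.0035,0,0,0,1],[-0.03,0,0.007,0,0,0,1],[-0.03,0,0.007,0,0,0,1],[-0.02,0,0.0045,0,0,0,1],[-0.012,0,0.0026,0,0,0,1],[0,0,0,0,0,0,1],[0,0,0,0,0,0,1],[0,0,0,0,0,0,1],[0,0,0,0,0,0,1]])

```text
time: 49.08
tool_pos: [0.5348, -0.0546, 0.2257]
orientation: [0.698, -0.113, 0.113, -0.698]
force: [-0.3, -0.7, -0.9]
gripper_width: 0.0854
```

```bash
python3 - <<'E'
from h import *
E,im=snap("wrist","w17"); need((.535,-.0513,.0945))
for n,p in [("B",(.535,-.0513)),("R",(.5927,.039)),("Y",(.629,-.1107))]: print(n,proj(E,(*p,.151)).round(1),proj(E,(*p,.016)).round(1))
E
```

```text
tool delta [-0.0008  0.1311  0.0032] axes [[0.949, 0.0006, 0.3152], [-0.3152, -0.0004, 0.949], [0.0006, -1.0, -0.0002]] tcp [ 0.5346 -0.0545  0.2256]
B [323.4 213.3] [321.3 174.6]
R [475.5 250.1] [419.1 199. ]
Y [286.9 351.3] [297.3 269.1]
```

View pics/w17.png

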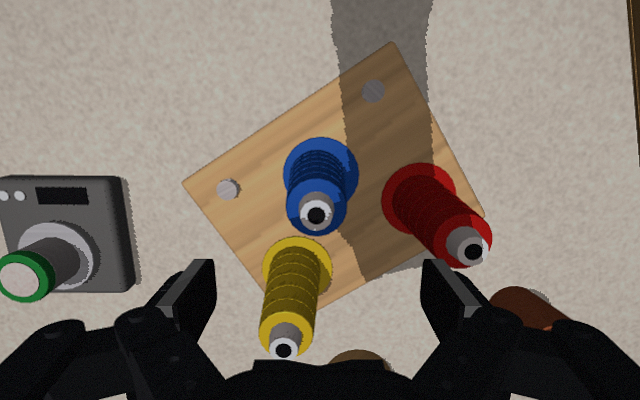

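Red and yellow match their discs. Blue's tip, at (316,214) against (323,213) for a centred cone, is about 4 mm off. I'll regrip it and shift it.

Emit:
drive_tool(deltas=[[-0.0005,0.015,-0.0003,0,0,0,1],[0,0.025,0,0,0,0,1],[0,0.03,0,0,0,0,1],[0,0.03,0,0,0,0,1],[0,0.02,0,0,0,0,1],[0,0.008,0,0,0,0,1],[0,0.004,0,0,0,0,1],[0,0,0,0,0,0,0.4],[0,0,0,0,0,0,0.2],[0,0,0,0,0,0,-1],[0,0,0,0,0,0,-1],[0,0,0,0,0,0,-1],[0,0,0,0,0,0,-1],[0,0,0,0,0,0,-1],[0,0,0,0,0,0,-1],[0,0,0,0,0,0,-1]], newtons=30)

```text
time: 50.47
tool_pos: [0.5347, -0.0542, 0.0951]
orientation: [-0.698, 0.112, -0.114, 0.698]
force: [0.1, -0.2, 6.7]
gripper_width: 0.046
```

```bash
python3 - <<'E'
from h import *
need((.535,-.0513,.0825))
E,im=snap("wrist","w18"); 
cv2.imwrite("pics/z18.png",im[150:,150:490,::-1])
o=bot.get_obs()["tool_pos"]; print(proj(E,(o[0],o[1],.151))-[150,150])
E
```

```text
tool delta [-0.0007  0.0126  0.0029] axes [[0.9492, 0.0032, 0.3145], [-0.3145, -0.0002, 0.9493], [0.0031, -1.0, 0.0008]] tcp [ 0.5347 -0.0542  0.0951]
[169.91097945 197.46253895]
```

View pics/z18.png

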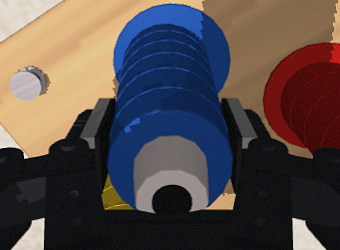

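Emit:
drive_tool(deltas=[[0,-0.004,0,0,0,0,-1],[0,-0.003,0,0,0,0,-1],[-0.0008,0,0.0033,0,0,0,-1],[0,0,0,0,0,0,-1],[0,0,0,0,0,0,-1],[0,0,0,0,0,0,-1],[0,0,0,0,0,0,-1]], newtons=40)

```text
time: 51.1
tool_pos: [0.5334, -0.0506, 0.1003]
orientation: [0.698, -0.113, 0.112, -0.698]
force: [-0.2, -0.7, -0.9]
gripper_width: 0.046
```

Emit:
drive_tool(deltas=[[0.001,0.003,0,0,0,0,-1],[0,0.0015,0,0,0,0,-1],[0,0.001,0,0,0,0,-1],[0,0.0005,0,0,0,0,-1],[0,0,0,0,0,0,-1],[0,0,0,0,0,0,-1]])

```text
time: 51.6
tool_pos: [0.5351, -0.0513, 0.0952]
orientation: [0.698, -0.112, 0.113, -0.698]
force: [-1.5, -1.1, 6.6]
gripper_width: 0.0457
```

Emit:
drive_tool(deltas=[[0,0,0,0,0,0,0.1],[0,0,0,0,0,0,0.5],[0,0,0,0,0,0,1],[0,0,0,0,0,0,1],[0,0,0,0,0,0,1],[0,-0.01,0,0,0,0,1],[0,-0.03,0,0,0,0,1],[0,-0.035,0,0,0,0,1],[0,-0.035,0,0,0,0,1],[0,-0.02,0,0,0,0,1],[0,0,0,0,0,0,1],[0,0,0,0,0,0,1],[0,0,0,0,0,0,1]])

```text
time: 52.68
tool_pos: [0.5339, -0.0508, 0.224]
orientation: [0.698, -0.113, 0.112, -0.698]
force: [-0.2, 0.5, -0.6]
gripper_width: 0.0855
```

```bash
python3 - <<'E'
from h import *
E,im=snap("wrist","w19"); need((.535,-.0513,.0945))
for n,p in [("B",(.535,-.0513)),("R",(.5927,.039)),("Y",(.629,-.1107))]: print(n,proj(E,(*p,.151)).round(1),proj(E,(*p,.016)).round(1))
E
```

```text
tool delta [0.0018 0.129  0.    ] axes [[0.9493, -0.0022, 0.3143], [-0.3143, 0.0001, 0.9493], [-0.0021, -1.0, -0.0006]] tcp [ 0.5335 -0.0508  0.2235]
B [318.4 217.3] [318.1 177.3]
R [471.3 254.3] [416.3 201.8]
Y [282.1 355.6] [294.2 271.8]
```

Emit:
drive_tool(deltas=[[-0.005,0,0.012,0,0,0,1],[-0.01,0,0.024,0,0,0,1],[-0.013,0,0.032,0,0,0,1],[-0.013,0,0.032,0,0,0,1],[-0.013,0,0.032,0,0,0,1],[-0.013,0,0.032,0,0,0,1],[-0.013,0,0.032,0,0,0,1],[-0.013,0,0.032,0,0,0,1],[-0.013,0,0.032,0,0,0,1],[-0.013,0,0.032,0,0,0,1],[-0.01,0,0.024,0,0,0,1],[-0.005,0,0.012,0,0,0,1],[0,0,0,0,0,0,1],[0,0,0,0,0,0,1]])

```text
time: 53.9
tool_pos: [0.5102, 0.3013, 0.2234]
orientation: [0.699, -0.113, 0.112, -0.697]
force: [-0.1, -0.6, -0.4]
gripper_width: 0.0856
```

```bash
python3 - <<'E'
from h import *
E2,im2=snap("top","t20"); Es,ims=snap("side","s20")
z=cv2.resize(im2[140:270,255:405],None,fx=5,fy=5,interpolation=cv2.INTER_NEAREST); cv2.imwrite("pics/z20.png",z[:600,:800,::-1])
for n,p in [("B",(.5352,-.0513)),("R",(.5928,.039)),("Y",(.629,-.1107))]: print(n,(proj(E2,(*p,.151))-[255,140]+.5)*5)
H=hsv(im2); g=(H[...,0]>50)&(H[...,0]<85)&(H[...,1]>80)
for b in blobs(g,40):
    if 440<b[1][0]<500:
        c=cv2.fitEllipse(cv2.convexHull(np.argwhere(b[3])[:,::-1].astype(np.int32))); print(c,onplane(E2,c[0],.083))
E
```

```text
B [423.55622515 361.53014518]
R [185.38676395 200.71797066]
Y [585.25472236 118.38365614]
((474.1556701660156, 221.57447814941406), (23.307659149169922, 25.261123657226562), 105.55718994140625) [ 0.52806418 -0.33597779  0.083     ]
```

View pics/z20.png

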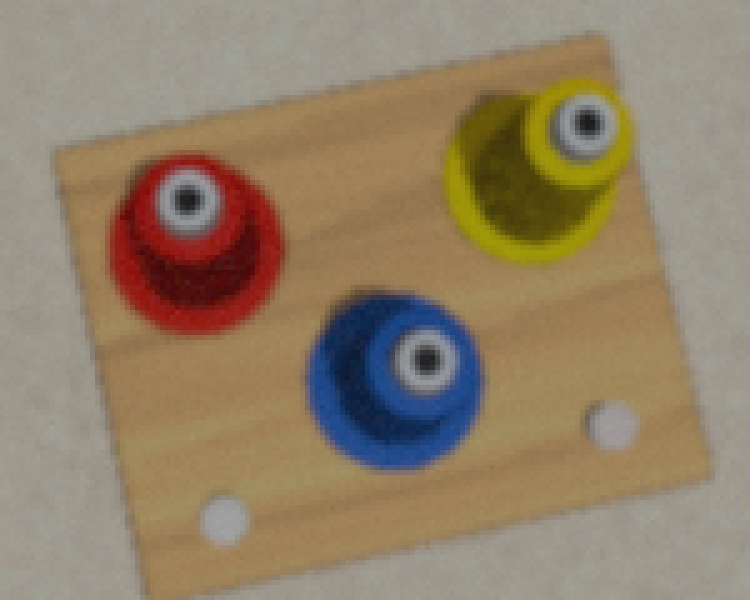

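View pics/s20.png

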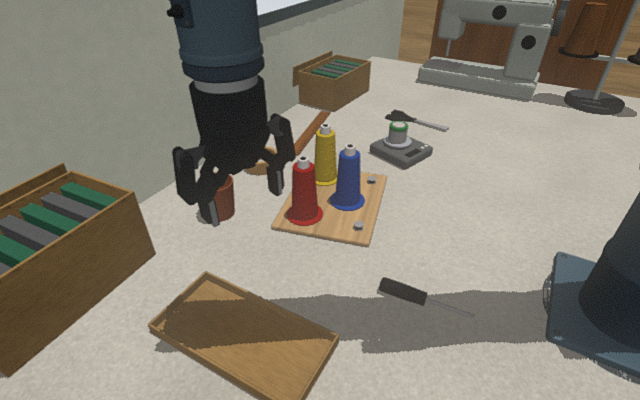

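View pics/w19.png

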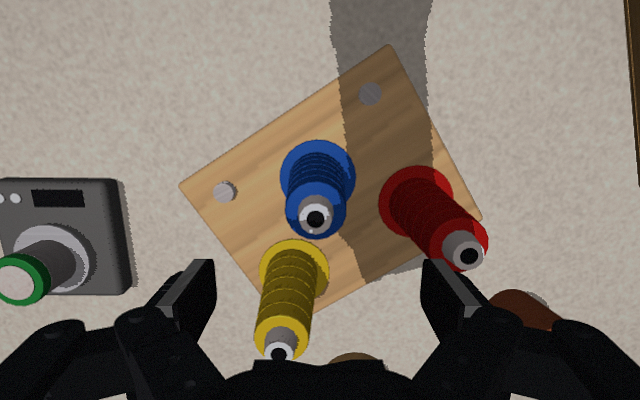

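Every tip is within about 2 mm of its disc centre. The tin, at (474,222) in the top view, is within about 2 mm of the pan centre. Handing in.

```bash
python3 -c "
from station import bot
print(bot.finish_job(), bot.get_obs()['time'])"
```

```text
the job is handed in; nothing more can be done
the job is handed in; nothing more can be done
```

The job is done in the order asked and handed in at about 54 s, with the gripper open and clear of everything. I moved the blue, red and yellow cones into the tray, where all three stood upright together. I then stood the tin on the weighing pan and put each cone back on the disc of its own colour. Blue first landed about 4 mm off centre, so I regripped it and shifted it.

In the final top view, red and blue are about 1 mm off their disc centres and yellow about 2 mm. The tin is about 2 mm from the pan centre. All four stand upright in the side view.

The wrist and top cameras disagreed by 1–2 mm throughout, which is within the stated calibration. The largest contact force I saw was about 16 N, when yellow was set down.

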